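# Fold up the condiment box, fill it and turn its red side to the front

### The arm

A 7-joint arm with a two-finger parallel gripper is mounted at the origin on a cart in front of the work surface, level with it; the furniture and walls round the work are solid. World frame = base frame: x ahead of the robot, y to its left, z up, the work surface at z = 0. Lengths are in m, angles in rad, forces in N, time in s.
With the tool pointing down it reaches from about 0.425 to 0.925 m from the base axis. Payload 6.8 kg.
Tool frame: the origin (TCP) lies midway between the tips of the shut fingers; the grasp point (between the pads) lies 19 mm behind it; z points along the fingers, y is the direction in which the jaws open and shut (so a half turn about z gives the same grasp; the last joint's range is limited). The gripper opens to 85 mm and grips with 20 to 120 N. Pads are 22 mm wide; open, the fingers measure 114 mm over their backs; the gripper's body (76 mm by 85 mm) begins 54 mm behind the grasp point. The pads swing forward as they close: fully open they stand 13 mm farther back than shut.
Start: joints at [-1.299, 0.477, 0.022, 1.555, -0.011, 1.109, -0.083], TCP at [0.25, 0.627, 0.231] pointing down, gripper open.
Joint ranges: [-2.96, 2.96], [-0.34, 2.1], [-1.41, 1.46], [0.24, 2.44], [-1.37, 4.51], [0.17, 1.92], [-2.96, 2.96]. Speed limits (rad/s): [2.39, 2.39, 3.14, 3.14, 3.14, 3.14, 3.14].

### API

Orientations are given as a unit quaternion [w, x, y, z].
In Python, from station import sensors, cams, r gives the robot as it stands.
- The arm moves only by the tool jog_arm, never from a script. Its argument "targets" is text: rows parted by semicolons, each of 5 numbers parted by spaces: the finger opening in cm, from 0 to 8.54, then the shift along the world's x, y, z in cm, then the turn about the world's z in rad. In form: jaw dx dy dz spin; .... A call has exactly 8 rows; each row is the pose to reach, as a shift and turn from the pose measured when the call began; what a row does not reach only later rows make up. A row lasts 1/8 s, in which the tool goes at most 62.5 mm and 10.7 degrees, less where a joint would pass 70% of its speed; a pose out of reach is approached as far as the arm can. A call with a gripper value outside its range is refused whole. The fingers move at their own pace and stop on an object; the grip force is fixed at half the most. Time passes only in rows, so rows that repeat a pose let the fingers close, or fill a call up. It gives the time, the measured TCP pose, the force and the opening at its end, in the units of the state.
- sensors.get_obs(): the state, without advancing time (a new reading comes with each control period).
- cams.snapshot(name): name is "side" or "top"; returns a dict with "color" (400x640x3 uint8, red, green, blue), "fovy" (degrees; the focal length in pixels is half the picture's height over the tangent of half this angle, whatever the lens; pixels are square), "cx", "cy" (the principal point, pixels), "dist_coeffs" ([k1, k2, p1, p2, k3] as OpenCV has them; the pictures are not rectified), "R" (3x3) and "t" (3): a world point X has camera coordinates R X + t. Camera axes: x right, y down, z forward; pixel columns grow to the right and rows downward; lengths in m; the calibration is good to about 2 mm. A picture is of the moment at which its call begins. There is no depth.
- r.finish_job(): hands the job in, once; it reports no verdict.
The state is a dict: "time": time; "joints": joint angles; "qd": joint speeds; "effort": joint torques, N m; "position": TCP position; "eef_rot": TCP orientation; "ft_force": force on the tool from outside, world axes, zero at the start; "wrist_torque": the same for the moment, N m; "grip_width": opening from 0.0 (shut) to 1.0 (fully open).
Only numpy, scipy, OpenCV 4.12 (cv2) and the standard library are available. Lean on these libraries where they do the work, as an engineer would, in place of code of your own. Each camera call takes 0.05 s, during which the arm holds its last target.

### The job

Get the condiment box on the turntable ready to serve: first fold up all four sides of the box until they stand upright, then stand every condiment pot that stands on the table to the left and right of the turntable upright inside it. Once it is filled, push the turntable round until the red side of the box faces the white arrow on the foot, leaving the sides up and the pots standing, and leave the timer and the small glass where they are.

Things in the scene. Friction and masses are not known exactly. Their poses are not given: they have to be found in the camera images.
- stand: Fixed dark steel foot of the turntable, 300 mm across, standing on the table. Origin on the turntable's axis at table height; its -x axis points to its front, where a short tongue sticks out with a white arrow on it. The stand may be turned a little, so its front is only roughly towards the robot.
- arrow (a point): Tip of the white arrow, 172 mm in front of the turntable's axis, 9 mm above the table, fixed to the foot.
- turntable (a joint): Angle of the round wooden plate (316 mm across, top 30 mm above the table) on its foot, rad. 0 or any whole number of turns: red dot and red side over the white arrow; grows anticlockwise from above; turns both ways without end. Friction stops it where it is left; pushing a knob takes about 1 N. Box and knobs turn with it.
- red_dot (a point): Red dot, 18 mm across, on the plate near its rim, 145 mm from the axis, straight outside the middle of the red side of the box.
- box_floor (a point): Middle of the floor of the box, on the turntable's axis, 34 mm above the table. The cardboard floor is 160 mm square, fixed to the plate and turns with it; -x points to the red side, +y to the left side (as seen when the red side is in front). With its four sides raised the box is open at the top, 45 mm deep, about 154 mm square inside.
- knob_0 (a point): A rim knob of the turntable: dark upright wooden peg 14 mm across, standing 38 mm above the plate, 145 mm from the turntable's axis, midway between two box sides; it is fixed to the plate and meant for pushing the plate round. This point is the middle of its top, 68 mm above the table.
- knob_1 (a point): A rim knob of the turntable: dark upright wooden peg 14 mm across, standing 38 mm above the plate, 145 mm from the turntable's axis, midway between two box sides; it is fixed to the plate and meant for pushing the plate round. This point is the middle of its top, 68 mm above the table.
- knob_2 (a point): A rim knob of the turntable: dark upright wooden peg 14 mm across, standing 38 mm above the plate, 145 mm from the turntable's axis, midway between two box sides; it is fixed to the plate and meant for pushing the plate round. This point is the middle of its top, 68 mm above the table.
- knob_3 (a point): A rim knob of the turntable: dark upright wooden peg 14 mm across, standing 38 mm above the plate, 145 mm from the turntable's axis, midway between two box sides; it is fixed to the plate and meant for pushing the plate round. This point is the middle of its top, 68 mm above the table.
- side_red (a joint): Hinge of the red side, rad: 0 = flat outward, 1.57 = upright at its stop (fully up). Stiff: stays where it is left; takes 0.05 N m. Starts at 0.35 to 0.7. The side is 156 mm wide, 45 mm from hinge to free edge, 3 mm thick; its hinge line lies 80 mm from the turntable's axis, 34 mm above the table.
- red_edge (a point): Middle of the free edge of the red side, on the face that is turned down and outward.
- side_left (a joint): Hinge of the left side (plain; with the red side in front), rad: 0 = flat outward, 1.57 = upright at its stop (fully up). Stiff: stays where it is left; takes 0.05 N m. Starts at 0.35 to 0.7. The side is 156 mm wide, 45 mm from hinge to free edge, 3 mm thick; its hinge line lies 80 mm from the turntable's axis, 34 mm above the table.
- left_edge (a point): Middle of the free edge of the left side, on the face that is turned down and outward.
- side_back (a joint): Hinge of the back side (plain, opposite the red one), rad: 0 = flat outward, 1.57 = upright at its stop (fully up). Stiff: stays where it is left; takes 0.05 N m. Starts at 0.35 to 0.7. The side is 156 mm wide, 45 mm from hinge to free edge, 3 mm thick; its hinge line lies 80 mm from the turntable's axis, 34 mm above the table.
- back_edge (a point): Middle of the free edge of the back side, on the face that is turned down and outward.
- side_right (a joint): Hinge of the right side (plain; with the red side in front), rad: 0 = flat outward, 1.57 = upright at its stop (fully up). Stiff: stays where it is left; takes 0.05 N m. Starts at 0.35 to 0.7. The side is 156 mm wide, 45 mm from hinge to free edge, 3 mm thick; its hinge line lies 80 mm from the turntable's axis, 34 mm above the table.
- right_edge (a point): Middle of the free edge of the right side, on the face that is turned down and outward.
- white_pot: White lidded condiment pot, heavy at the foot: round body 52 mm across and 44 mm tall, on top of it in the middle an upright wooden knob 22 mm across that reaches from 44 to 66 mm above the underside (grip it there; the lid is fast). Stands on the table left or right of the turntable at the start. Origin in the middle of its underside, z up. May be absent.
- blue_pot: Blue lidded condiment pot, heavy at the foot: round body 52 mm across and 44 mm tall, on top of it in the middle an upright wooden knob 22 mm across that reaches from 44 to 66 mm above the underside (grip it there; the lid is fast). Stands on the table left or right of the turntable at the start. Origin in the middle of its underside, z up. May be absent.
- clay_pot: Terracotta lidded condiment pot, heavy at the foot: round body 52 mm across and 44 mm tall, on top of it in the middle an upright wooden knob 22 mm across that reaches from 44 to 66 mm above the underside (grip it there; the lid is fast). Stands on the table left or right of the turntable at the start. Origin in the middle of its underside, z up. May be absent.
- green_pot: Green lidded condiment pot, heavy at the foot: round body 52 mm across and 44 mm tall, on top of it in the middle an upright wooden knob 22 mm across that reaches from 44 to 66 mm above the underside (grip it there; the lid is fast). Stands on the table left or right of the turntable at the start. Origin in the middle of its underside, z up. May be absent.
- timer: Bystander: round red and white kitchen timer, 64 mm across, 39 mm tall, behind the turntable to the left. Leave it alone.
- glass: Bystander: small empty glass, 46 mm across, 57 mm tall, behind the turntable to the right. Leave it alone.
Things that resemble listed ones, but are neither listed nor needed, are in the scene too. What is shaped like the clay_pot but yellow is not meant.

How it is judged:
By the outcome, as a careful person would: the job done as asked, in the order asked, and still so for the second after the job is handed in, with the robot touching nothing.
Of white_pot, blue_pot, clay_pot, green_pot only 3 to 4 are there at a start; the rules pass over those that are not, and their reading is None.
At some moment in a run one of white_pot, blue_pot, clay_pot, green_pot may be knocked a few centimetres aside while the robot is not near it.
It also fails if it takes over 200 s, if anything falls off the work surface, if the arm or the gripper's body presses on something with over 40 N, if the wrist force passes 120 N, or if a joint passes its speed limit or range.

## Working session

There is one attempt and no reset: what is moved stays moved. The work goes in short steps, Python scripts to look and compute and a tool call to move; the robot and the scene stay as the last step left them, time stands still between calls to the robot, and variables do not carry over. Pictures are saved under pics/ and viewed, and the job is handed in when it is done.

Besides the shell and the picture viewer there is one more tool, called after ">>>" by a JSON object that holds its "fn" and its "kwargs", one argument or row to a line. jog_arm: Moves the arm, as the interface text tells. Its arguments: {"type":"object","properties":{"targets":{"type":"string"}},"required":["targets"]}

```bash
ls; mkdir -p pics
cat > h.py <<'E'
import numpy as np, cv2
from station import sensors, cams, r
def snap(name, fn=None):
    s=cams.snapshot(name)
    if fn: cv2.imwrite('pics/'+fn, s['color'][:,:,::-1])
    return s
def K(s):
    h,w=s['color'].shape[:2]; f=h/2/np.tan(np.radians(s['fovy'])/2)
    return np.array([[f,0,s['cx']],[0,f,s['cy']],[0,0,1.]])
def px2w(s,uv,z):
    uv=np.array(uv,float).reshape(-1,1,2)
    n=cv2.undistortPoints(uv,K(s),np.array(s['dist_coeffs'],float)).reshape(-1,2)
    R=np.array(s['R']);t=np.array(s['t']);C=-R.T@t
    z=np.broadcast_to(z,len(n));out=[]
    for p,zz in zip(n,z):
        d=R.T@np.array([p[0],p[1],1]); out.append(C+d*(zz-C[2])/d[2])
    return np.array(out)
def w2px(s,X):
    R=np.array(s['R']);t=np.array(s['t'])
    return cv2.projectPoints(np.array(X,float).reshape(-1,1,3),cv2.Rodrigues(R)[0],t,K(s),np.array(s['dist_coeffs'],float))[0].reshape(-1,2)
E
python3 - <<'E'
from h import *
for n in('top','side'):
    s=snap(n,n+'0.png'); R=np.array(s['R']);print(n,s['fovy'],s['dist_coeffs'],-R.T@np.array(s['t']),R[2])
print(sensors.get_obs())
E
```

```text
pics
top 50.99482372321441 [-0.10425395  0.          0.          0.          0.        ] [0.47332123 0.04320363 1.46435942] [ 0.05276463  0.00369721 -0.99860013]
side 43.07731730010762 [-0.11031713  0.          0.          0.          0.        ] [ 0.08189045 -0.86531132  0.92403995] [ 0.3561069   0.67236814 -0.64892909]
{'time': 0.1, 'joints': array([-1.29907305,  0.47775151,  0.02236091,  1.5563148 , -0.01150075,
        1.10934002, -0.08310196]), 'qd': array([-6.19368007e-04, -1.05489149e-03, -3.32566452e-04, -3.29368108e-03,
        1.30753537e-03,  2.66821584e-03,  3.63340623e-05]), 'effort': array([ 3.96306859e-03, -5.97753417e+01,  1.61314096e+00, -2.81954116e+01,
        1.27475956e-02,  5.04804833e-03, -1.69893838e-06]), 'position': array([0.25008438, 0.62639312, 0.23041642]), 'eef_rot': array([-9.41191621e-05,  1.88771126e-01,  9.82020749e-01, -8.37345042e-04]), 'ft_force': array([-0.19647084,  0.18716264, -0.4309896 ]), 'wrist_torque': array([-0.02112256, -0.0308005 , -0.00665174]), 'grip_width': 0.9976362591911381}
```

View pics/top0.png

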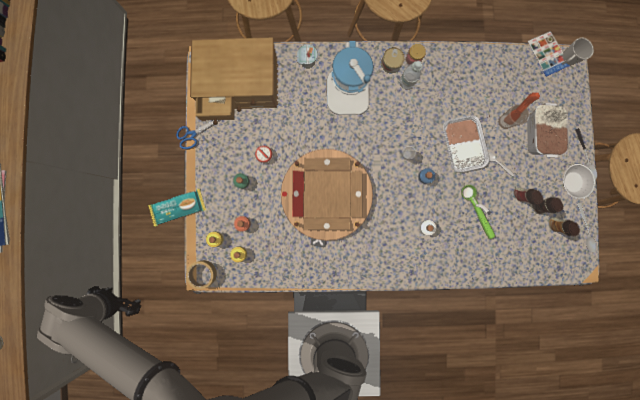

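View pics/side0.png

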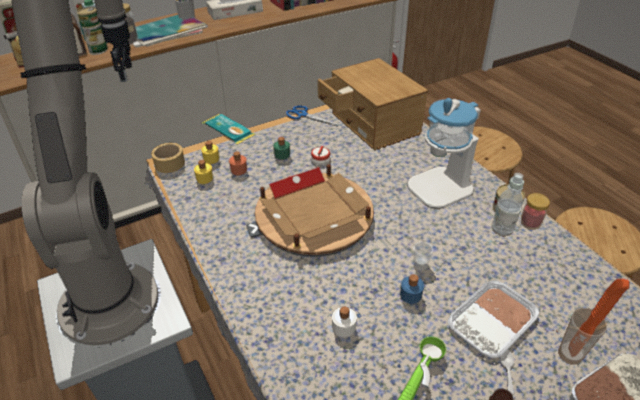

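The top view shows the turntable around (327,195), its red dot at (284,194) and the arrow at (318,242). All four pots are there: green (241,181), clay (242,224), blue (427,176) and white (429,228). The two yellow ones at (214,240) and (238,254) are decoys. The timer is at (263,154) and the glass at (409,153). I'll enlarge it to measure.

Run:
```python
from h import *
s=snap('top'); t=snap('side')
c=s['color'][140:270,190:450][:,:,::-1]
cv2.imwrite('pics/c1.png',cv2.resize(c,None,fx=3,fy=3,interpolation=cv2.INTER_CUBIC))
c=t['color'][130:350,190:450][:,:,::-1]
cv2.imwrite('pics/c2.png',cv2.resize(c,None,fx=2.7,fy=2.7,interpolation=cv2.INTER_CUBIC))
```

```text
(no output)
```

View pics/c1.png

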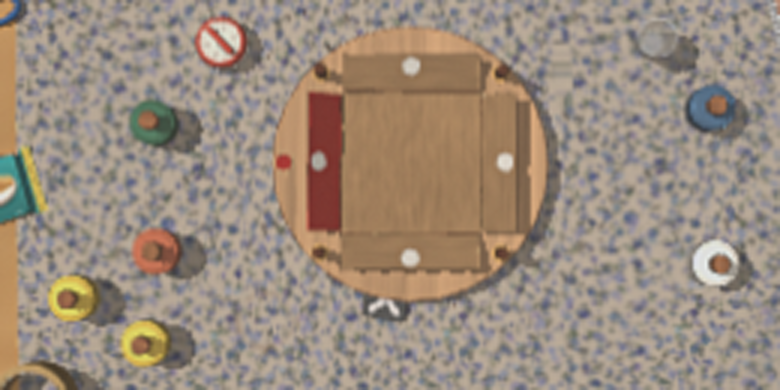

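View pics/c2.png

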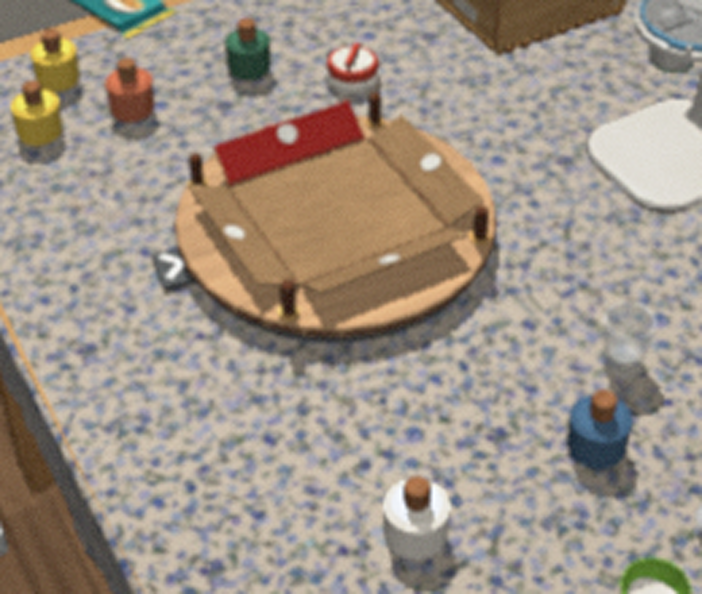

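```bash
cat >> h.py <<'E'
def c1(p): p=np.array(p,float); return (p+.5)/3-.5+[190,140]
def c2(p): p=np.array(p,float); return (p+.5)/2.7-.5+[190,130]
def tri(s,t,a,b):
    P=[]
    for q in(s,t):
        P.append(np.c_[np.array(q['R']),np.array(q['t'])])
    un=lambda q,u: cv2.undistortPoints(np.array(u,float).reshape(-1,1,2),K(q),np.array(q['dist_coeffs'],float)).reshape(-1,2).T
    X=cv2.triangulatePoints(P[0],P[1],un(s,a),un(t,b)); return (X[:3]/X[3]).T
E
python3 - <<'E'
from h import *
np.set_printoptions(precision=4,suppress=True)
s=snap('top');t=snap('side')
A=dict(dot=(283,162),kA=(320,70),kB=(502,72),kC=(502,253),kD=(320,252),green=(148,121),clay=(152,251),blue=(718,106),white=(721,264))
B=dict(kA=(376,96),kB=(481,210),kC=(288,285),kD=(196,157),green=(247,24),clay=(127,64),blue=(604,397),white=(418,483))
for k in A:
    z=.030 if k=='dot' else .068 if k[0]=='k' else .066
    print(k,px2w(s,c1(A[k]),z)[0], tri(s,t,c1(A[k]),c2(B[k]))[0] if k in B else '')
print('arrow',px2w(s,c1((384,302)),.009))
# plate outline fit
th=np.array([px2w(s,c1(p),.03)[0] for p in[(274,162),(548,162),(412,27),(412,300)]]);print(th)
for n,p in dict(redinner=((343,94),(343,231)),).items(): print(px2w(s,c1(p),.034))
# side edges free corners, triangulated
E
```

```text
dot [0.5619 0.1631 0.03  ] 
kA [0.662  0.1177 0.068 ] [0.6625 0.1175 0.0678]
kB [ 0.6571 -0.0856  0.068 ] [ 0.6576 -0.0859  0.0676]
kC [ 0.4553 -0.082   0.068 ] [ 0.4552 -0.0822  0.066 ]
kD [0.459  0.1197 0.068 ] [0.4586 0.1199 0.0685]
green [0.6077 0.3114 0.066 ] [0.6083 0.3116 0.0641]
clay [0.4622 0.3074 0.066 ] [0.4618 0.3077 0.0646]
blue [ 0.6165 -0.3285  0.066 ] [ 0.6165 -0.3281  0.0681]
white [ 0.4394 -0.3273  0.066 ] [ 0.4396 -0.3265  0.0695]
arrow [[0.3999 0.0497 0.009 ]]
[[ 0.562   0.1734  0.03  ]
 [ 0.558  -0.1399  0.03  ]
 [ 0.7155  0.0135  0.03  ]
 [ 0.4028  0.0178  0.03  ]]
[[0.6386 0.0935 0.034 ]
 [0.4822 0.0952 0.034 ]]
```

Run:
```python
from h import *
s=snap('top'); t=snap('side')
a=cv2.resize(s['color'][170:255,270:385][:,:,::-1],None,fx=6,fy=6,interpolation=cv2.INTER_CUBIC)
cv2.imwrite('pics/c3.png',a)
b=cv2.resize(t['color'][160:260,240:385][:,:,::-1],None,fx=5,fy=5,interpolation=cv2.INTER_CUBIC)
cv2.imwrite('pics/c4.png',b)
```

```text
(no output)
```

View pics/c3.png

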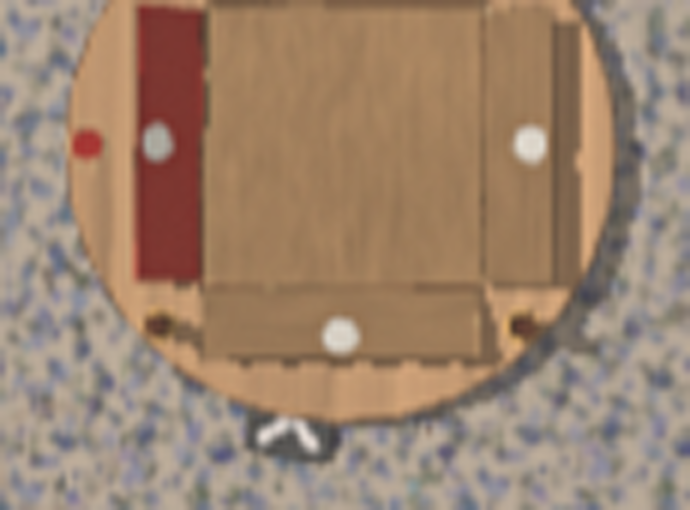

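View pics/c4.png

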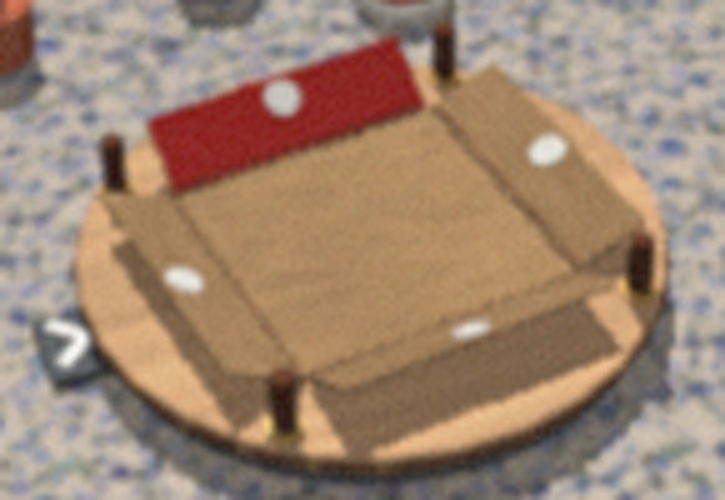

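Run:
```python
from h import *
np.set_printoptions(precision=4,suppress=True)
s=snap('top');t=snap('side')
c3=lambda p:(np.array(p,float)+.5)/6-.5+[270,170]
c4=lambda p:(np.array(p,float)+.5)/5-.5+[240,160]
c=np.array([.5584,.0175])
for p in[(289,420),(289,426),(258,440),(318,440),(288,440)]:
    w=px2w(s,c3(p),.009)[0];d=w[:2]-c;print(w,np.hypot(*d),np.degrees(np.arctan2(d[1],d[0])))
w=px2w(s,c3((87,144)),.03)[0];d=w[:2]-c;print('dot',w,np.hypot(*d),np.degrees(np.arctan2(d[1],d[0])))
# side view arrow apex
w=px2w(t,c4([(80,343),(60,328),(62,358),]),.009);print(w)
for n,a,b in[('red_mark',(157,142),(283,98)),('front_mark',(341,335),(184,279)),('back_mark',(530,144),(471,330)),
   ('red c',(140,8),(398,38)),('red c2',(138,280),(150,120)),('front c',(205,359),(102,196)),('front c2',(482,359),(235,376)),('back c',(552,282),(346,387)),('back c2',(552,10),(612,282))]:
    X=tri(s,t,c3(a),c4(b))[0];d=X[:2]-c;print(n,X,d)
X=tri(s,t,c1((410,66)),c4((547,149)))[0];print('far mark',X,X[:2]-c)
```

```text
[0.4025 0.0494 0.009 ] 0.15914305443560148 168.43255885984388
[0.399  0.0495 0.009 ] 0.16253673774586413 168.66164975458796
[0.3912 0.0674 0.009 ] 0.17450001086911998 163.37297775512275
[0.3908 0.0328 0.009 ] 0.16833115949153377 174.7724307217354
[0.391  0.0501 0.009 ] 0.17056590870196303 168.96995268160512
dot [0.5621 0.1628 0.03  ] 0.14535769761094866 88.52230917187948
[[0.3996 0.0461 0.009 ]
 [0.3951 0.0618 0.009 ]
 [0.3869 0.0405 0.009 ]]
red_mark [0.561  0.1214 0.0558] [0.0026 0.1039]
front_mark [0.4511 0.0198 0.0517] [-0.1073  0.0023]
back_mark [ 0.557  -0.0879  0.0541] [-0.0014 -0.1054]
red c [0.637  0.1293 0.0629] [0.0786 0.1118]
red c2 [0.4845 0.132  0.064 ] [-0.0739  0.1145]
front c [0.4393 0.0957 0.0561] [-0.1191  0.0782]
front c2 [ 0.4384 -0.0595  0.0562] [-0.12  -0.077]
back c [ 0.4799 -0.0984  0.0617] [-0.0785 -0.1159]
back c2 [ 0.6315 -0.1008  0.0623] [ 0.0731 -0.1183]
far mark [0.6673 0.0169 0.0497] [ 0.1089 -0.0006]
```

>>> {"fn": "jog_arm", "kwargs": {
  "targets": "0 4 -6 0 0.05; 0 8 -12 0 0.1; 0 12 -18 0 0.15; 0 16 -24 0 0.2; 0 20 -30 0 0.25; 0 24 -36 0 0.3; 0 28 -42 0 0.36; 0 31.1 -45.5 0 0.36"
}}

```text
time: 1.5
position: [0.5313, 0.2112, 0.2317]
eef_rot: [0.0, 0.009, 1.0, 0.0]
ft_force: [0.7, 0.6, 0.2]
grip_width: 0.0
```

```bash
cat > st.py <<'E'
from h import *
from scipy.spatial.transform import Rotation as Ro
o=sensors.get_obs(); q=o['eef_rot']; y=Ro.from_quat([q[1],q[2],q[3],q[0]]).as_matrix()
print('t %.2f'%o['time'],'pos',o['position'].round(4),'jaw deg %.1f'%np.degrees(np.arctan2(y[1,1],y[0,1])),'tilt',y[:,2].round(3),'F',o['ft_force'].round(1),'grip %.3f'%o['grip_width'],'q',o['joints'].round(2))
E
python3 st.py
```

```text
t 1.50 pos [0.5313 0.2112 0.2317] jaw deg 88.9 tilt [ 0.001  0.001 -1.   ] F [0.7 0.6 0.2] grip 0.000 q [-0.59  0.31  0.13  1.82 -0.05  1.02  1.11]
```

>>> {"fn": "jog_arm", "kwargs": {
  "targets": "0 3 -4.3 0 0; 0 3 -4.3 -5 0; 0 3 -4.3 -10 0; 0 3 -4.3 -14 0; 0 3 -4.3 -17 0; 0 3 -4.3 -19 0; 0 3 -4.3 -19 0; 0 3 -4.3 -19 0"
}}

```text
time: 2.5
position: [0.5621, 0.1684, 0.0426]
eef_rot: [0.001, 0.01, 1.0, 0.001]
ft_force: [-0.5, -0.3, -0.1]
grip_width: -0.005
```

```bash
python3 st.py
python3 - <<'E'
from h import *
t=snap('side')
cv2.imwrite('pics/a1.png',cv2.resize(t['color'][130:260,220:400][:,:,::-1],None,fx=4,fy=4,interpolation=cv2.INTER_CUBIC))
E
```

```text
t 2.50 pos [0.5621 0.1684 0.0426] jaw deg 88.9 tilt [ 0.002  0.001 -1.   ] F [-0.5 -0.3 -0.1] grip -0.005 q [-0.49  0.57  0.12  1.92 -0.1   0.65  1.25]
```

View pics/a1.png

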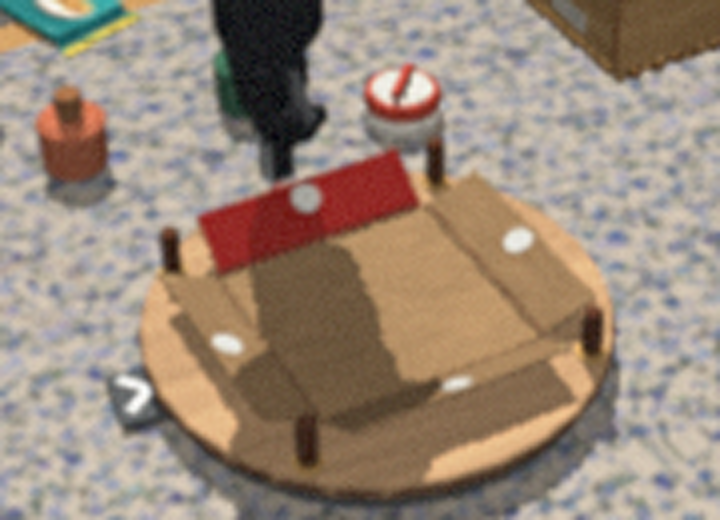

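>>> {"fn": "jog_arm", "kwargs": {
  "targets": "0 0 -2 0.5 0; 0 -0.1 -2.6 1.2 0; 0 -0.1 -3.2 1.6 0; 0 -0.1 -4 2 0; 0 -0.1 -4.6 2.4 0; 0 -0.1 -5.2 2.7 0; 0 -0.1 -5.6 2.8 0; 0 -0.1 -5.8 2.8 0"
}}

```text
time: 3.55
position: [0.561, 0.1111, 0.0708]
eef_rot: [0.001, 0.009, 1.0, 0.001]
ft_force: [-0.9, 5.5, 1.4]
grip_width: 0.002
```

>>> {"fn": "jog_arm", "kwargs": {
  "targets": "0 0 -0.1 0 0; 0 0 -0.2 0 0; 0 0 -0.2 0 0; 0 0 -0.2 0 0; 0 0 -0.2 0 0; 0 0 -0.2 0 0; 0 0 -0.2 0 0; 0 0 -0.2 0 0"
}}

```text
time: 4.55
position: [0.5609, 0.1111, 0.0708]
eef_rot: [0.001, 0.009, 1.0, 0.002]
ft_force: [-0.8, 6.9, 0.9]
grip_width: 0.001
```

```bash
python3 st.py
python3 - <<'E'
from h import *
t=snap('side')
cv2.imwrite('pics/a2.png',cv2.resize(t['color'][130:260,220:400][:,:,::-1],None,fx=4,fy=4,interpolation=cv2.INTER_CUBIC))
E
```

```text
t 4.55 pos [0.5609 0.1111 0.0708] jaw deg 89.0 tilt [ 0.002  0.004 -1.   ] F [-0.8  6.9  0.9] grip 0.001 q [-0.4   0.51  0.12  1.94 -0.1   0.69  1.34]
```

View pics/a2.png

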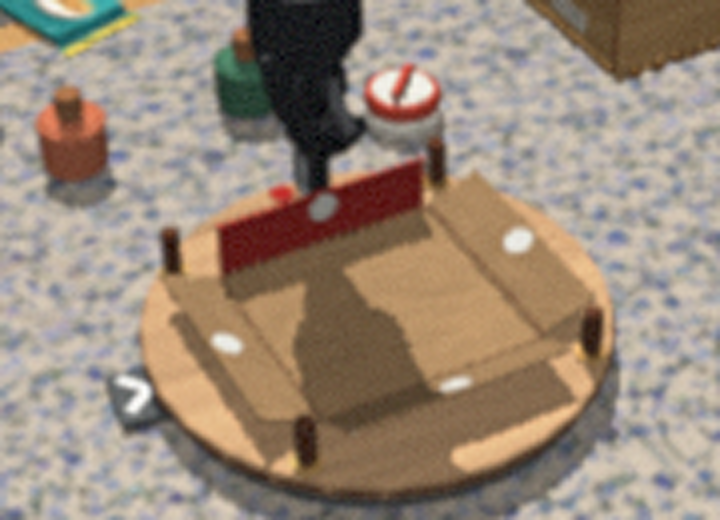

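>>> {"fn": "jog_arm", "kwargs": {
  "targets": "0 0 1.5 0 0; 0 0 3 2 0; 0 2 3 6 0; 0 6 0 8 0; 0 10 -4 8 0; 0 14 -8 8 0; 0 14.7 -9.6 8 0; 0 14.7 -9.6 6 0"
}}

```text
time: 5.6
position: [0.7089, 0.0134, 0.1311]
eef_rot: [0.002, 0.01, 1.0, 0.001]
ft_force: [-0.2, 1.2, -1.0]
grip_width: -0.001
```

```bash
python3 st.py
```

```text
t 5.60 pos [0.7089 0.0134 0.1311] jaw deg 88.9 tilt [ 0.005  0.003 -1.   ] F [-0.2  1.2 -1. ] grip -0.001 q [-0.21  0.63  0.16  1.56 -0.12  0.96  1.54]
```

>>> {"fn": "jog_arm", "kwargs": {
  "targets": "0 0 0.1 -3 0; 0 0 0.1 -6 0; 0 0 0.1 -8 0; 0 0 0.1 -9.2 0; 0 0 0.1 -9.2 0; 0 0 0.1 -9.2 0; 0 0 0.1 -9.2 0; 0 0 0.1 -9.2 0"
}}

```text
time: 6.6
position: [0.7094, 0.0144, 0.0399]
eef_rot: [0.003, 0.01, 1.0, 0.002]
ft_force: [0.4, -0.6, -0.1]
grip_width: -0.006
```

```bash
python3 st.py
```

```text
t 6.60 pos [0.7094 0.0144 0.0399] jaw deg 88.9 tilt [ 0.006  0.003 -1.   ] F [ 0.4 -0.6 -0.1] grip -0.006 q [-0.2   0.73  0.14  1.61 -0.14  0.81  1.55]
```

>>> {"fn": "jog_arm", "kwargs": {
  "targets": "0 -2 0 0.3 0; 0 -2.6 0 1 0; 0 -3.1 0 1.6 0; 0 -3.6 0 2.1 0; 0 -4.3 0 2.5 0; 0 -5 0.1 2.8 0; 0 -5.7 0.1 3 0; 0 -6.2 0.1 3 0"
}}

```text
time: 7.6
position: [0.6497, 0.0154, 0.07]
eef_rot: [0.006, 0.01, 1.0, 0.002]
ft_force: [16.6, 0.2, -10.8]
grip_width: 0.003
```

>>> {"fn": "jog_arm", "kwargs": {
  "targets": "0 -0.1 0 0 0; 0 -0.2 0 0 0; 0 -0.2 0 0 0; 0 -0.2 0 0 0; 0 -0.2 0 0 0; 0 -0.2 0 0 0; 0 -0.2 0 0 0; 0 -0.2 0 0 0"
}}

```text
time: 8.6
position: [0.65, 0.0153, 0.0701]
eef_rot: [0.009, 0.01, 1.0, 0.001]
ft_force: [9.9, 0.0, -4.6]
grip_width: 0.002
```

```bash
python3 st.py
python3 - <<'E'
from h import *
t=snap('side')
cv2.imwrite('pics/a3.png',cv2.resize(t['color'][130:260,220:400][:,:,::-1],None,fx=4,fy=4,interpolation=cv2.INTER_CUBIC))
E
```

```text
t 8.60 pos [0.65   0.0153 0.0701] jaw deg 88.9 tilt [ 0.017  0.003 -1.   ] F [ 9.9  0.  -4.6] grip 0.002 q [-0.23  0.61  0.15  1.76 -0.12  0.76  1.53]
```

View pics/a3.png

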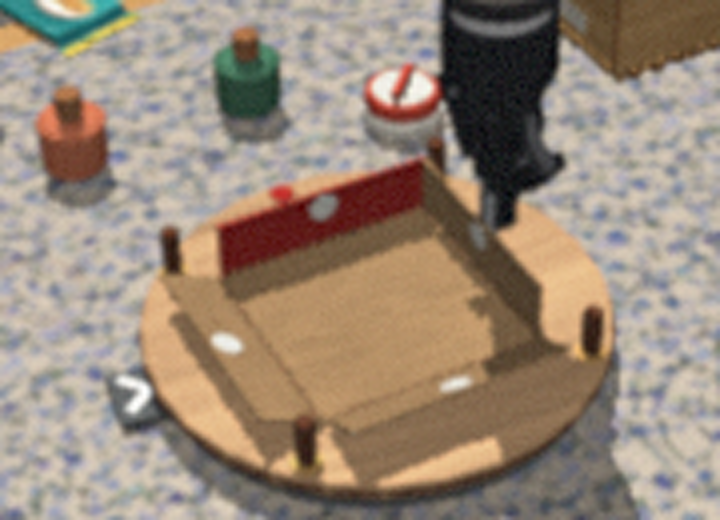

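>>> {"fn": "jog_arm", "kwargs": {
  "targets": "0 1.5 0 0 0; 0 3 0 2 0; 0 3 -3 6 0; 0 -2 -7 8 0; 0 -6 -11 8 0; 0 -9 -14 8 0; 0 -9.4 -14.9 8 0; 0 -9.4 -14.9 5 0"
}}

```text
time: 9.65
position: [0.557, -0.1345, 0.1215]
eef_rot: [0.011, 0.011, 1.0, 0.001]
ft_force: [0.2, 0.1, -0.3]
grip_width: -0.001
```

```bash
python3 st.py
```

```text
t 9.65 pos [ 0.557  -0.1345  0.1215] jaw deg 88.8 tilt [ 0.021  0.003 -1.   ] F [ 0.2  0.1 -0.3] grip -0.001 q [-0.01  0.43  0.18  1.93 -0.12  0.77  1.78]
```

>>> {"fn": "jog_arm", "kwargs": {
  "targets": "0 -0.1 0 -3 0; 0 -0.1 0 -6 0; 0 -0.1 0 -7.5 0; 0 -0.1 0 -8 0; 0 -0.1 0 -8 0; 0 -0.1 -0.5 -8 0; 0 -0.1 -0.2 -8 0; 0 -0.1 0 -8 0"
}}

```text
time: 10.65
position: [0.5563, -0.1343, 0.042]
eef_rot: [0.011, 0.011, 1.0, 0.001]
ft_force: [0.4, 0.6, -0.1]
grip_width: 0.005
```

```bash
python3 st.py
```

```text
t 10.65 pos [ 0.5563 -0.1343  0.042 ] jaw deg 88.8 tilt [ 0.022  0.003 -1.   ] F [ 0.4  0.6 -0.1] grip 0.005 q [ 0.02  0.55  0.15  1.97 -0.15  0.61  1.81]
```

>>> {"fn": "jog_arm", "kwargs": {
  "targets": "0 0 2 0.5 0; 0 0 2.6 1.2 0; 0 0 3.2 1.6 0; 0 0 4 2 0; 0 0.1 4.6 2.4 0; 0 0.1 5.2 2.7 0; 0 0.1 5.7 2.8 0; 0 0.1 5.9 2.8 0"
}}

```text
time: 11.65
position: [0.5574, -0.0747, 0.07]
eef_rot: [0.011, 0.01, 1.0, 0.002]
ft_force: [0.7, -1.9, 1.0]
grip_width: 0.001
```

>>> {"fn": "jog_arm", "kwargs": {
  "targets": "0 0 0.1 0 0; 0 0 0.2 0 0; 0 0 0.2 0 0; 0 0 0.2 0 0; 0 0 0.2 0 0; 0 0 0.1 0 0; 0 0 0 0 0; 0 0 -0.2 0 0"
}}

```text
time: 12.65
position: [0.5572, -0.0762, 0.0699]
eef_rot: [0.011, 0.01, 1.0, 0.002]
ft_force: [0.1, 0.1, -0.1]
grip_width: -0.002
```

```bash
python3 st.py
python3 - <<'E'
from h import *
t=snap('side')
cv2.imwrite('pics/a4.png',cv2.resize(t['color'][130:260,220:400][:,:,::-1],None,fx=4,fy=4,interpolation=cv2.INTER_CUBIC))
E
```

```text
t 12.65 pos [ 0.5572 -0.0762  0.0699] jaw deg 88.9 tilt [ 0.022  0.003 -1.   ] F [ 0.1  0.1 -0.1] grip -0.002 q [-0.1   0.5   0.16  1.98 -0.13  0.65  1.7 ]
```

View pics/a4.png

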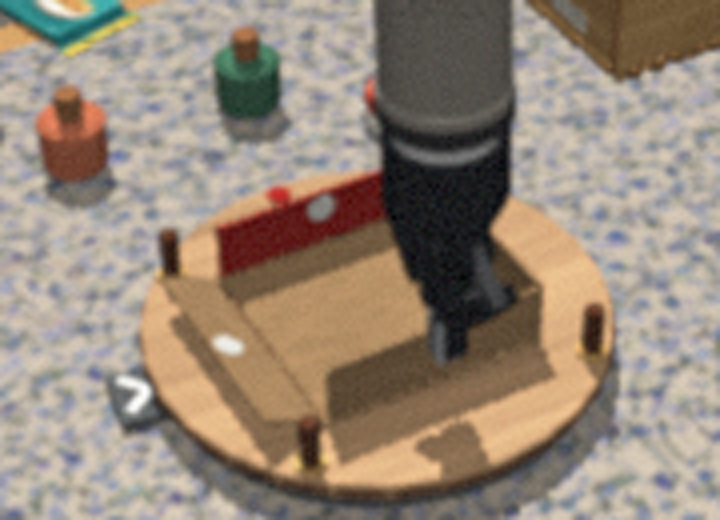

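>>> {"fn": "jog_arm", "kwargs": {
  "targets": "0 0 -1.5 0 0; 0 0 -3 2 0; 0 0 -3 6 0; 0 -4 0 8 0; 0 -8 4 8 0; 0 -12 8 8 0; 0 -13.6 9.6 8 0; 0 -13.6 9.6 6 0"
}}

```text
time: 13.7
position: [0.4213, 0.02, 0.1309]
eef_rot: [0.012, 0.009, 1.0, 0.002]
ft_force: [0.6, -0.5, -0.2]
grip_width: 0.001
```

```bash
python3 st.py
python3 - <<'E'
from h import *
s=snap('top')
cv2.imwrite('pics/a5.png',cv2.resize(s['color'][140:260,270:390][:,:,::-1],None,fx=5,fy=5,interpolation=cv2.INTER_CUBIC))
E
```

```text
t 13.70 pos [0.4213 0.02   0.1309] jaw deg 89.0 tilt [ 0.025  0.004 -1.   ] F [ 0.6 -0.5 -0.2] grip 0.001 q [-0.32  0.19  0.13  2.25 -0.04  0.67  1.4 ]
```

View pics/a5.png

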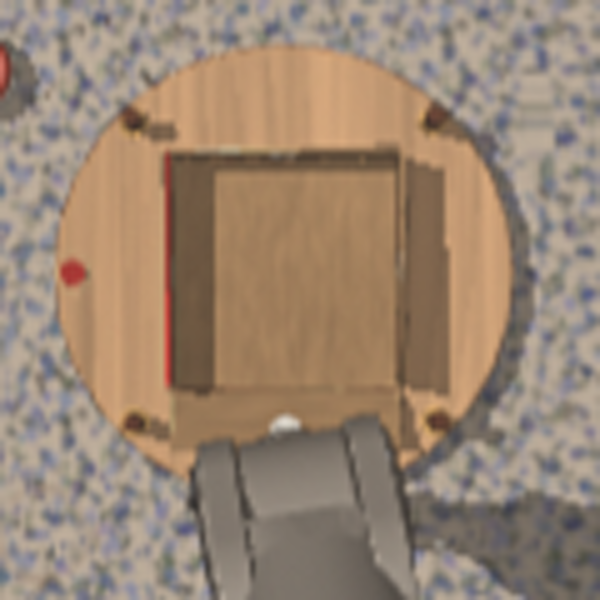

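>>> {"fn": "jog_arm", "kwargs": {
  "targets": "0 0 0 -2 0; 0 0 0 -4 0; 0 0 0 -6 0; 0 0 0 -7.5 0; 0 0 0 -8.5 0; 0 0 0 -9 0; 0 0 0 -9 0; 0 0 0 -9 0"
}}

```text
time: 14.75
position: [0.4204, 0.019, 0.0387]
eef_rot: [0.011, 0.01, 1.0, 0.002]
ft_force: [0.4, -0.4, -0.5]
grip_width: 0.006
```

```bash
python3 st.py
python3 - <<'E'
from h import *
t=snap('side')
cv2.imwrite('pics/a6.png',cv2.resize(t['color'][130:260,220:400][:,:,::-1],None,fx=4,fy=4,interpolation=cv2.INTER_CUBIC))
E
```

```text
t 14.75 pos [0.4204 0.019  0.0387] jaw deg 88.9 tilt [ 0.022  0.003 -1.   ] F [ 0.4 -0.4 -0.5] grip 0.006 q [-0.28  0.38  0.1   2.31 -0.09  0.43  1.45]
```

View pics/a6.png

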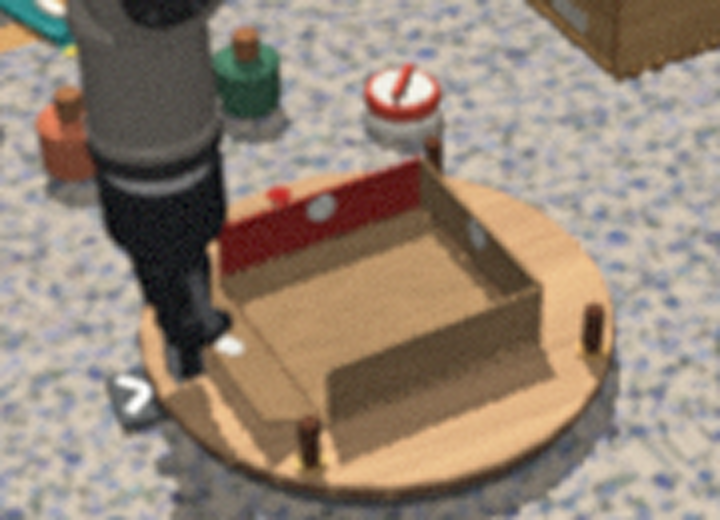

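>>> {"fn": "jog_arm", "kwargs": {
  "targets": "0 0.6 0 0.4 0; 0 1.3 0 1 0; 0 1.9 0 1.7 0; 0 2.5 0 2.2 0; 0 3.1 0 2.6 0; 0 3.8 0 2.9 0; 0 4.5 0 3.1 0; 0 4.8 0 3.1 0"
}}

```text
time: 15.8
position: [0.4685, 0.0191, 0.0698]
eef_rot: [0.01, 0.01, 1.0, 0.002]
ft_force: [-6.4, 0.5, 3.6]
grip_width: 0.001
```

>>> {"fn": "jog_arm", "kwargs": {
  "targets": "0 0.1 0 0 0; 0 0.2 0 0 0; 0 0.2 0 0 0; 0 0.2 0 0 0; 0 0 0 0 0; 0 -1.5 0 0 0; 0 -3 0 2 0; 0 -3 0 6 0"
}}

```text
time: 16.8
position: [0.4357, 0.0188, 0.1292]
eef_rot: [0.008, 0.01, 1.0, 0.001]
ft_force: [0.1, 1.0, -0.1]
grip_width: -0.003
```

```bash
python3 st.py
python3 - <<'E'
from h import *
t=snap('side')
cv2.imwrite('pics/a7.png',cv2.resize(t['color'][130:260,220:400][:,:,::-1],None,fx=4,fy=4,interpolation=cv2.INTER_CUBIC))
E
```

```text
t 16.80 pos [0.4357 0.0188 0.1292] jaw deg 88.9 tilt [ 0.017  0.002 -1.   ] F [ 0.1  1.  -0.1] grip -0.003 q [-0.31  0.22  0.14  2.22 -0.05  0.69  1.41]
```

View pics/a7.png

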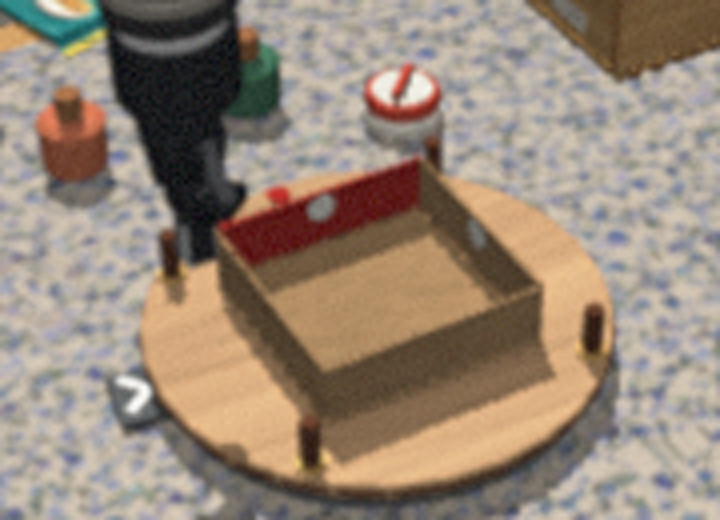

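```bash
cat > pots.py <<'E'
from h import *
import sys
s=snap('top');t=snap('side')
A=s['color'][130:290,180:460][:,:,::-1]; cv2.imwrite('pics/'+sys.argv[1]+'t.png',cv2.resize(A,None,fx=2.8,fy=2.8,interpolation=cv2.INTER_CUBIC))
def hue(q,lo,hi,smin=90,vmin=25):
    h=cv2.cvtColor(q['color'],cv2.COLOR_RGB2HSV); return cv2.inRange(h,(lo,smin,vmin),(hi,255,255))
# brown knob: hue ~8-14, sat high
for n,q in(('top',s),('side',t)):
    m=hue(q,5,14,110,60)
    k,l,st,c=cv2.connectedComponentsWithStats(m)
    for i in range(1,k):
        if 8<=st[i,4]<=250 and (n=='side' or 180<c[i][0]<460 and 130<c[i][1]<290):
            w=px2w(q,c[i],.057)[0]
            if .35<w[0]<.8 and -.45<w[1]<.45: print(n,c[i].round(1),st[i,4],'bbox',st[i,:4],w.round(4), q['color'][int(round(c[i][1])),int(round(c[i][0]))])
E
python3 pots.py p1
```

```text
top [295.4 162.9] 14 bbox [293 161   5   5] [0.6638 0.1214 0.057 ] [106  70  54]
top [356.5 162.5] 12 bbox [355 161   4   4] [ 0.6626 -0.085   0.057 ] [107  72  57]
top [428.8 174.8] 25 bbox [426 173   6   5] [ 0.6181 -0.3301  0.057 ] [153 107  78]
top [239.  179.7] 26 bbox [236 177   7   6] [0.6094 0.3131 0.057 ] [163 113  81]
top [304.  183.5] 14 bbox [304 177   1  14] [0.5936 0.0931 0.057 ] [90 61 49]
top [284.  191.9] 9 bbox [282 191   5   3] [0.5662 0.1608 0.057 ] [172  83  69]
top [304.  207.5] 20 bbox [303 198   2  20] [0.5128 0.0942 0.057 ] [98 58 48]
top [241.6 223.4] 181 bbox [234 217  16  14] [0.4618 0.3046 0.057 ] [137  97  70]
top [296. 224.] 9 bbox [295 223   3   3] [0.4578 0.1215 0.057 ] [99 65 53]
top [357.5 223.8] 10 bbox [356 223   4   3] [ 0.4558 -0.0847  0.057 ] [99 65 52]
top [429.7 227.9] 24 bbox [427 226   6   5] [ 0.4385 -0.3285  0.057 ] [154 107  77]
top [211.7 239.4] 25 bbox [209 237   6   6] [0.4089 0.4069 0.057 ] [161 110  78]
top [236.5 254.8] 24 bbox [234 253   6   5] [0.3568 0.3226 0.057 ] [159 110  78]
side [281.8 139.8] 21 bbox [280 137   4   8] [0.61
[... 877 characters left out ...]
11] [ 0.4583 -0.0798  0.057 ] [82 55 42]
side [273.4 242.2] 9 bbox [271 240   6   5] [ 0.4003 -0.0675  0.057 ] [93 69 50]
side [340. 248.] 20 bbox [333 245  15   6] [ 0.5285 -0.1632  0.057 ] [89 67 49]
side [285. 248.] 8 bbox [282 247   6   3] [ 0.4158 -0.0984  0.057 ] [72 50 34]
side [296.1 250.8] 16 bbox [291 249  11   4] [ 0.4343 -0.1194  0.057 ] [77 54 42]
side [310.5 252.4] 16 bbox [306 251  10   3] [ 0.4611 -0.1411  0.057 ] [104  76  56]
side [326.5 251.5] 13 bbox [322 250  10   4] [ 0.4952 -0.1571  0.057 ] [112  86  65]
side [413.1 279.6] 73 bbox [410 275   8  11] [ 0.6182 -0.3277  0.057 ] [152 101  66]
side [344. 312.] 79 bbox [340 307   9  12] [ 0.4394 -0.3256  0.057 ] [163 115  76]
```

View pics/p1t.png

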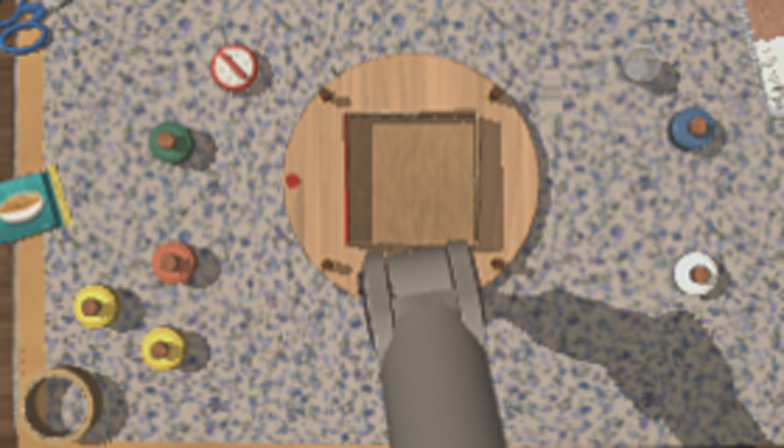

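>>> {"fn": "jog_arm", "kwargs": {
  "targets": "4.5 0 4 1 0; 4.5 0.5 9 1 0; 4.5 1 14 1 0; 4.5 1.5 19 1 0; 4.5 2 24 1 0; 4.5 2.6 28 1 0; 4.5 2.6 28.9 1 0; 4.5 2.6 28.9 -1 0"
}}

```text
time: 17.95
position: [0.466, 0.3094, 0.1214]
eef_rot: [0.014, 0.009, 1.0, 0.003]
ft_force: [1.6, -0.5, -1.4]
grip_width: 0.524
```

```bash
python3 st.py
```

```text
t 17.95 pos [0.466  0.3094 0.1214] jaw deg 89.0 tilt [ 0.027  0.006 -1.   ] F [ 1.6 -0.5 -1.4] grip 0.524 q [-0.73  0.41  0.03  1.96  0.    0.75  0.85]
```

>>> {"fn": "jog_arm", "kwargs": {
  "targets": "4.5 -0.4 -0.2 -2 0; 4.5 -0.4 -0.2 -4 0; 4.5 -0.4 -0.2 -6 0; 4.5 -0.4 -0.2 -7 0; 4.5 -0.4 -0.2 -7.4 0; 4.5 -0.4 -0.2 -7.4 0; 4.5 -0.4 -0.2 -7.4 0; 4.5 -0.4 -0.2 -7.4 0"
}}

```text
time: 18.95
position: [0.4623, 0.3076, 0.0479]
eef_rot: [0.014, 0.009, 1.0, 0.003]
ft_force: [0.7, 0.2, 0.1]
grip_width: 0.529
```

```bash
python3 st.py
python3 - <<'E'
from h import *
t=snap('side')
cv2.imwrite('pics/b1.png',cv2.resize(t['color'][110:230,180:340][:,:,::-1],None,fx=4,fy=4,interpolation=cv2.INTER_CUBIC))
E
```

```text
t 18.95 pos [0.4623 0.3076 0.0479] jaw deg 89.0 tilt [ 0.028  0.006 -1.   ] F [0.7 0.2 0.1] grip 0.529 q [-0.72  0.52  0.02  2.    0.    0.6   0.84]
```

View pics/b1.png

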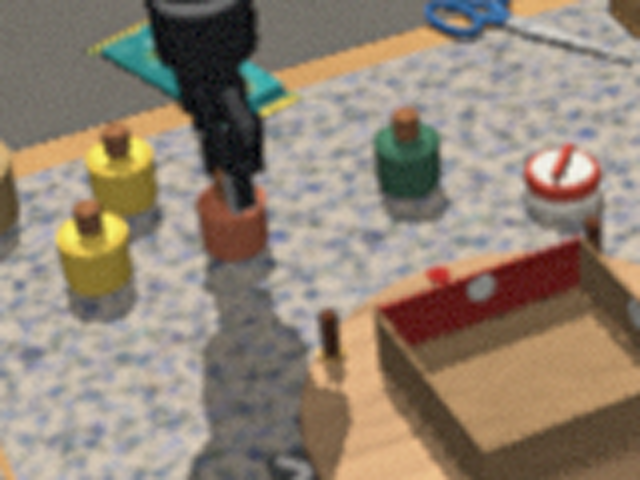

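Fingers straddle the clay pot's knob. I'll close and lift.

>>> {"fn": "jog_arm", "kwargs": {
  "targets": "1.5 0 0 0 0; 1.5 0 0 0 0; 1.5 0 0 0 0; 1.5 0 0 0 0; 1.5 0 0 1 0; 1.5 0 0 3 0; 1.5 0 0 6 0; 1.5 0 0 9 0"
}}

```text
time: 20.0
position: [0.4618, 0.3069, 0.1387]
eef_rot: [0.013, 0.009, 1.0, 0.003]
ft_force: [0.6, 0.4, -0.9]
grip_width: 0.233
```

```bash
python3 st.py
python3 - <<'E'
from h import *
t=snap('side')
cv2.imwrite('pics/b2.png',cv2.resize(t['color'][110:230,180:340][:,:,::-1],None,fx=4,fy=4,interpolation=cv2.INTER_CUBIC))
E
```

```text
t 20.00 pos [0.4618 0.3069 0.1387] jaw deg 88.9 tilt [ 0.027  0.005 -1.   ] F [ 0.6  0.4 -0.9] grip 0.233 q [-0.73  0.38  0.03  1.95  0.    0.79  0.85]
```

View pics/b2.png

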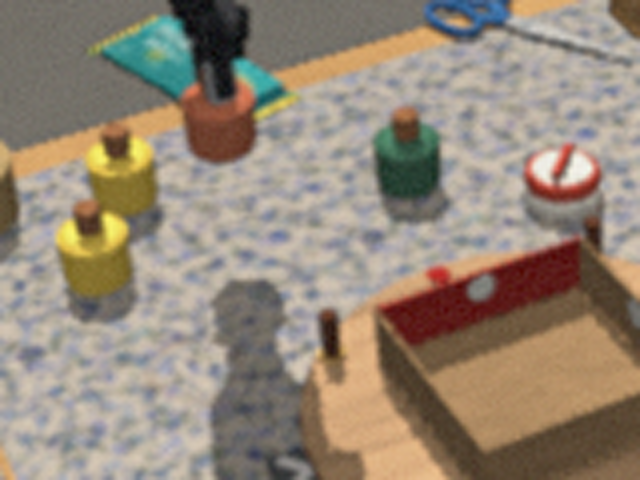

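>>> {"fn": "jog_arm", "kwargs": {
  "targets": "1.5 0.7 -3 1 0; 1.5 1.5 -7 1.6 0; 1.5 2.4 -11 1.6 0; 1.5 3.4 -15 1.6 0; 1.5 4.4 -19 1.6 0; 1.5 5.2 -22.5 1.6 0; 1.5 5.9 -24.8 1.6 0; 1.5 5.9 -25.1 1.6 0"
}}

```text
time: 21.05
position: [0.5226, 0.055, 0.1586]
eef_rot: [0.016, 0.011, 1.0, 0.004]
ft_force: [-0.2, -0.8, -1.7]
grip_width: 0.233
```

```bash
python3 st.py
```

```text
t 21.05 pos [0.5226 0.055  0.1586] jaw deg 88.7 tilt [ 0.031  0.008 -0.999] F [-0.2 -0.8 -1.7] grip 0.233 q [-0.32  0.3   0.12  2.01 -0.05  0.8   1.37]
```

>>> {"fn": "jog_arm", "kwargs": {
  "targets": "1.5 -0.1 0.1 -2 0; 1.5 -0.1 0.1 -4 0; 1.5 -0.1 0.1 -5.5 0; 1.5 -0.1 0.1 -6.5 0; 1.5 -0.1 0.1 -7.1 0; 1.5 -0.1 0.1 -7.4 0; 1.5 -0.1 0.1 -7.5 0; 1.5 -0.1 0.1 -7.5 0"
}}

```text
time: 22.05
position: [0.5219, 0.056, 0.0839]
eef_rot: [0.016, 0.011, 1.0, 0.004]
ft_force: [-0.8, -0.1, -1.7]
grip_width: 0.231
```

```bash
python3 st.py
python3 - <<'E'
from h import *
t=snap('side')
cv2.imwrite('pics/b3.png',cv2.resize(t['color'][130:260,220:400][:,:,::-1],None,fx=4,fy=4,interpolation=cv2.INTER_CUBIC))
E
```

```text
t 22.05 pos [0.5219 0.056  0.0839] jaw deg 88.7 tilt [ 0.032  0.008 -0.999] F [-0.8 -0.1 -1.7] grip 0.231 q [-0.31  0.42  0.1   2.07 -0.07  0.63  1.39]
```

View pics/b3.png

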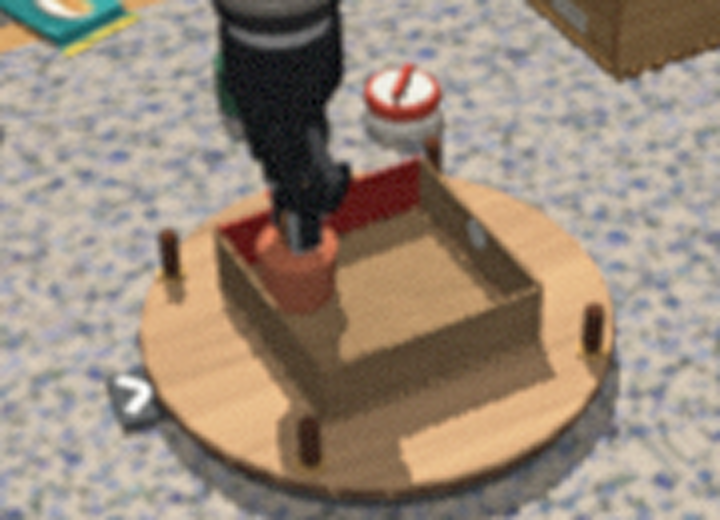

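>>> {"fn": "jog_arm", "kwargs": {
  "targets": "1.5 0 0 -0.1 0; 1.5 0 0 -0.2 0; 1.5 0 0 -0.2 0; 3.4 0 0 -0.1 0; 3.4 0 0 -0.1 0; 3.4 0 0 -0.1 0; 3.4 0 0 2 0; 3.4 0 0 5 0"
}}

```text
time: 23.1
position: [0.5211, 0.0558, 0.1337]
eef_rot: [0.015, 0.011, 1.0, 0.004]
ft_force: [0.4, 0.8, 0.7]
grip_width: 0.396
```

```bash
python3 st.py;python3 pots.py p2 | grep top
```

```text
t 23.10 pos [0.5211 0.0558 0.1337] jaw deg 88.7 tilt [ 0.03   0.008 -1.   ] F [0.4 0.8 0.7] grip 0.396 q [-0.32  0.34  0.11  2.03 -0.06  0.74  1.38]
top [356.5 162.5] 10 bbox [355 161   4   4] [ 0.6626 -0.085   0.057 ] [107  71  56]
top [295.2 163.2] 11 bbox [293 162   5   4] [0.6629 0.1222 0.057 ] [107  70  54]
top [304. 177.] 11 bbox [304 172   1  11] [0.6156 0.0929 0.057 ] [103  73  58]
top [428.8 174.8] 25 bbox [426 173   6   5] [ 0.6181 -0.3301  0.057 ] [154 108  79]
top [239.  179.7] 26 bbox [236 177   7   6] [0.6094 0.3131 0.057 ] [164 113  81]
top [284.  191.9] 9 bbox [282 191   5   3] [0.5662 0.1608 0.057 ] [173  84  70]
top [296. 224.] 9 bbox [295 223   3   3] [0.4578 0.1215 0.057 ] [99 65 54]
top [429.7 227.9] 24 bbox [427 226   6   5] [ 0.4385 -0.3285  0.057 ] [155 108  78]
top [211.9 239.4] 23 bbox [210 237   5   6] [0.4089 0.4061 0.057 ] [161 110  78]
top [236.5 254.8] 24 bbox [234 253   6   5] [0.3568 0.3226 0.057 ] [160 110  78]
```

>>> {"fn": "jog_arm", "kwargs": {
  "targets": "4.5 0 0 1.5 0; 4.5 1.4 4 1.5 0; 4.5 3 9 1.5 0; 4.5 4.8 14 1.5 0; 4.5 6.5 19 1.5 0; 4.5 8 23.5 1.5 0; 4.5 8.7 25.3 1.5 0; 4.5 8.7 25.6 0 0"
}}

```text
time: 24.2
position: [0.6116, 0.3133, 0.1369]
eef_rot: [0.019, 0.011, 1.0, 0.005]
ft_force: [-0.1, -1.0, -0.5]
grip_width: 0.523
```

```bash
python3 st.py;python3 pots.py p3 | grep top
```

```text
t 24.20 pos [0.6116 0.3133 0.1369] jaw deg 88.8 tilt [ 0.039  0.01  -0.999] F [-0.1 -1.  -0.5] grip 0.523 q [-0.62  0.57  0.08  1.64 -0.04  0.89  1.01]
top [295.5 162.8] 13 bbox [293 161   5   5] [0.664 0.121 0.057] [104  69  55]
top [356.5 162.4] 11 bbox [355 161   4   4] [ 0.663  -0.0849  0.057 ] [108  72  57]
top [304. 181.] 19 bbox [304 172   1  19] [0.6021 0.093  0.057 ] [100  71  55]
top [428.8 174.8] 25 bbox [426 173   6   5] [ 0.6181 -0.3301  0.057 ] [156 110  80]
top [239.4 181.2] 8 bbox [238 180   4   3] [0.6043 0.3118 0.057 ] [130  91  67]
top [284.  192.1] 8 bbox [282 191   5   3] [0.5654 0.1608 0.057 ] [114  62  52]
top [315.1 204.6] 210 bbox [308 197  16  17] [0.5222 0.0566 0.057 ] [106  76  56]
top [303.9 207.9] 21 bbox [303 198   2  20] [0.5114 0.0943 0.057 ] [94 60 49]
top [296.2 224. ] 10 bbox [295 223   4   3] [0.4578 0.1208 0.057 ] [99 64 52]
top [357.6 223.2] 13 bbox [356 222   4   4] [ 0.4577 -0.0851  0.057 ] [106  71  54]
top [429.7 227.9] 24 bbox [427 226   6   5] [ 0.4385 -0.3285  0.057 ] [158 110  80]
top [211.2 239.4] 21 bbox [209 237   5   6] [0.409  0.4084 0.057 ] [155 105  74]
```

View pics/p3t.png

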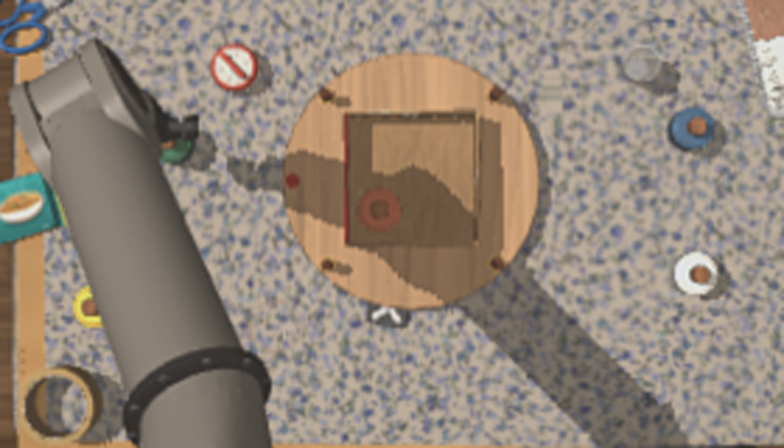

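>>> {"fn": "jog_arm", "kwargs": {
  "targets": "4.5 -0.4 -0.2 -3 0; 4.5 -0.4 -0.2 -6 0; 4.5 -0.4 -0.2 -8 0; 4.5 -0.4 -0.2 -8.9 0; 4.5 -0.4 -0.2 -8.9 0; 4.5 -0.4 -0.2 -8.9 0; 4.5 -0.4 -0.2 -8.9 0; 4.5 -0.4 -0.2 -8.9 0"
}}

```text
time: 25.3
position: [0.6057, 0.3081, 0.0455]
eef_rot: [0.017, 0.012, 1.0, 0.003]
ft_force: [0.3, -0.1, 0.3]
grip_width: 0.528
```

```bash
python3 st.py
python3 - <<'E'
from h import *
t=snap('side')
cv2.imwrite('pics/b4.png',cv2.resize(t['color'][100:260,210:400][:,:,::-1],None,fx=4,fy=4,interpolation=cv2.INTER_CUBIC)[:600,:760])
E
```

```text
t 25.30 pos [0.6057 0.3081 0.0455] jaw deg 88.6 tilt [ 0.034  0.007 -0.999] F [ 0.3 -0.1  0.3] grip 0.528 q [-0.62  0.67  0.07  1.7  -0.04  0.73  1.02]
```

View pics/b4.png

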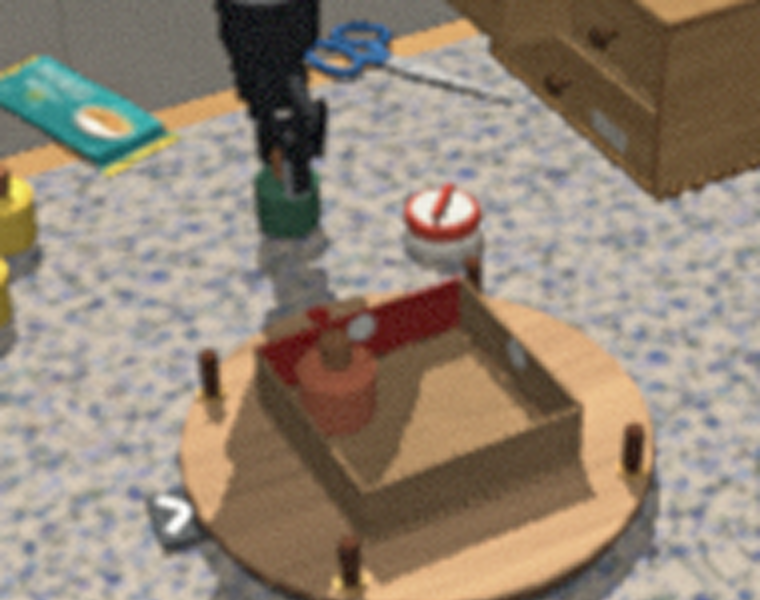

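>>> {"fn": "jog_arm", "kwargs": {
  "targets": "4.5 0.2 0.3 0.2 0; 4.5 0.2 0.3 0.2 0; 1.5 0.2 0.3 0.2 0; 1.5 0.2 0.3 0.2 0; 1.5 0.2 0.3 0.2 0; 1.5 0.2 0.3 3 0; 1.5 0.2 0.3 7 0; 1.5 0.2 0.3 10.5 0"
}}

```text
time: 26.35
position: [0.6072, 0.3105, 0.1509]
eef_rot: [0.016, 0.012, 1.0, 0.003]
ft_force: [-0.3, 0.4, -2.2]
grip_width: 0.23
```

```bash
python3 st.py
python3 - <<'E'
from h import *
t=snap('side')
cv2.imwrite('pics/b5.png',cv2.resize(t['color'][100:260,210:400][:,:,::-1],None,fx=4,fy=4,interpolation=cv2.INTER_CUBIC)[:600,:760])
E
```

```text
t 26.35 pos [0.6072 0.3105 0.1509] jaw deg 88.6 tilt [ 0.032  0.005 -0.999] F [-0.3  0.4 -2.2] grip 0.230 q [-0.63  0.55  0.08  1.64 -0.04  0.92  1.01]
```

View pics/b5.png

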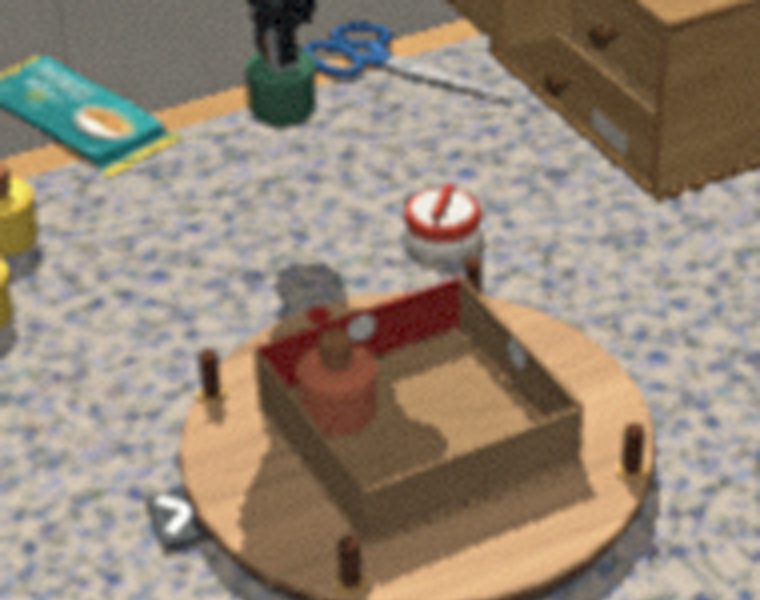

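>>> {"fn": "jog_arm", "kwargs": {
  "targets": "1.5 0 -4 0.5 0; 1.5 0 -9 0.5 0; 1.5 -0.3 -14 0.5 0; 1.5 -0.6 -19 0.5 0; 1.5 -1 -23 0.5 0; 1.5 -1 -25.6 0.5 0; 1.5 -1 -25.6 0.5 0; 1.5 -1 -25.6 0.5 0"
}}

```text
time: 27.4
position: [0.5994, 0.0567, 0.1609]
eef_rot: [0.019, 0.012, 1.0, 0.005]
ft_force: [0.1, 0.4, -2.8]
grip_width: 0.232
```

```bash
python3 st.py
```

```text
t 27.40 pos [0.5994 0.0567 0.1609] jaw deg 88.6 tilt [ 0.038  0.01  -0.999] F [ 0.1  0.4 -2.8] grip 0.232 q [-0.28  0.41  0.11  1.84 -0.06  0.85  1.41]
```

>>> {"fn": "jog_arm", "kwargs": {
  "targets": "1.5 -0.2 -0.2 -2 0; 1.5 -0.2 -0.2 -4.5 0; 1.5 -0.2 -0.2 -6 0; 1.5 -0.2 -0.2 -7 0; 1.5 -0.2 -0.2 -7.5 0; 1.5 -0.2 -0.2 -7.7 0; 1.5 -0.2 -0.2 -7.8 0; 1.5 -0.2 -0.2 -7.8 0"
}}

```text
time: 28.4
position: [0.5976, 0.0548, 0.0833]
eef_rot: [0.019, 0.012, 1.0, 0.005]
ft_force: [-0.3, 0.8, -2.0]
grip_width: 0.231
```

```bash
python3 st.py
python3 - <<'E'
from h import *
t=snap('side')
cv2.imwrite('pics/b6.png',cv2.resize(t['color'][130:260,220:400][:,:,::-1],None,fx=4,fy=4,interpolation=cv2.INTER_CUBIC))
E
```

```text
t 28.40 pos [0.5976 0.0548 0.0833] jaw deg 88.6 tilt [ 0.039  0.01  -0.999] F [-0.3  0.8 -2. ] grip 0.231 q [-0.27  0.51  0.1   1.9  -0.08  0.7   1.42]
```

View pics/b6.png

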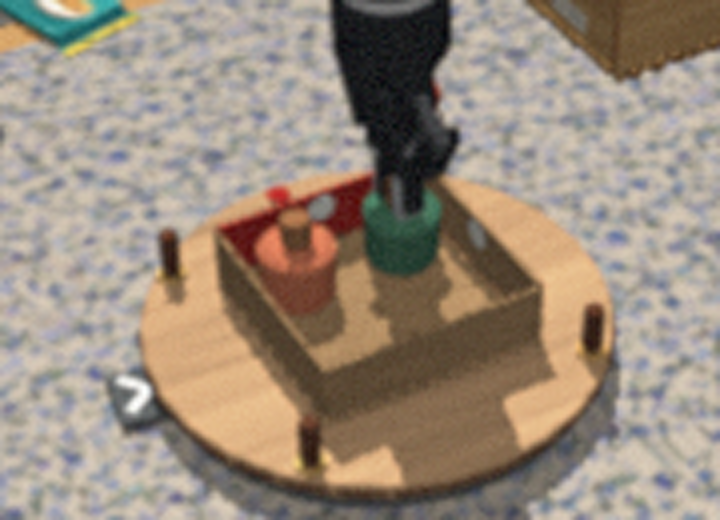

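>>> {"fn": "jog_arm", "kwargs": {
  "targets": "1.5 0 0 -0.1 0; 1.5 0 0 -0.2 0; 1.5 0 0 -0.2 0; 3.4 0 0 -0.1 0; 3.4 0 0 -0.1 0; 3.4 0 0 2 0; 3.4 0 0 6 0; 3.4 0 0 6 0"
}}

```text
time: 29.45
position: [0.6001, 0.0549, 0.1466]
eef_rot: [0.022, 0.012, 1.0, 0.006]
ft_force: [-0.6, -0.0, 0.2]
grip_width: 0.394
```

```bash
python3 st.py;python3 pots.py p4 | grep -E "top \[4|side \[(413|34)"
python3 - <<'E'
from h import *
t=snap('side')
cv2.imwrite('pics/b7.png',cv2.resize(t['color'][130:260,220:400][:,:,::-1],None,fx=4,fy=4,interpolation=cv2.INTER_CUBIC))
E
```

```text
t 29.45 pos [0.6001 0.0549 0.1466] jaw deg 88.6 tilt [ 0.045  0.011 -0.999] F [-0.6 -0.   0.2] grip 0.394 q [-0.28  0.43  0.11  1.86 -0.07  0.81  1.41]
top [428.8 174.8] 25 bbox [426 173   6   5] [ 0.6181 -0.3301  0.057 ] [154 108  79]
top [429.7 227.9] 24 bbox [427 226   6   5] [ 0.4385 -0.3285  0.057 ] [155 107  76]
side [345.1 202.6] 8 bbox [343 200   5   6] [ 0.6247 -0.0309  0.057 ] [107  80  58]
side [413.1 279.6] 72 bbox [410 275   8  11] [ 0.6183 -0.3276  0.057 ] [154 107  71]
side [344.  311.8] 87 bbox [340 306   9  13] [ 0.4397 -0.3252  0.057 ] [167 113  75]
```

View pics/b7.png

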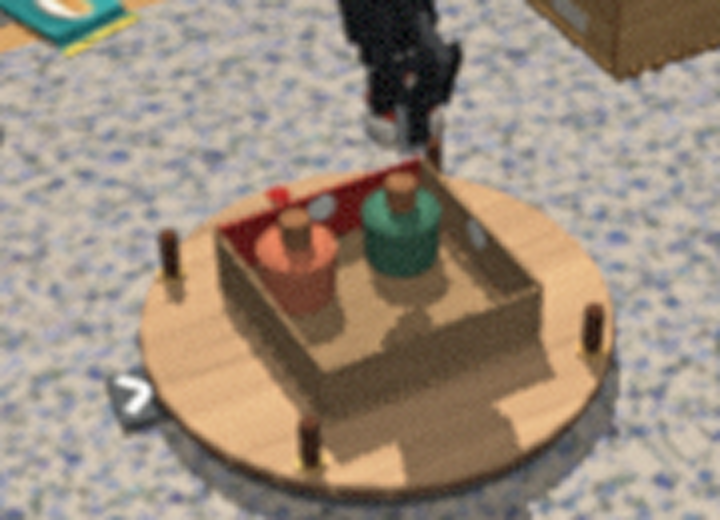

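>>> {"fn": "jog_arm", "kwargs": {
  "targets": "4.5 0 -4 0.5 0; 4.5 0 -10 0.5 0; 4.5 0.5 -16 0.5 0; 4.5 0.8 -22 0.5 0; 4.5 1.2 -28 0.5 0; 4.5 1.6 -34 0.5 0; 4.5 1.7 -38.3 0 0; 4.5 1.7 -38.3 0 0"
}}

```text
time: 30.6
position: [0.6113, -0.3336, 0.1405]
eef_rot: [0.017, 0.015, 1.0, 0.004]
ft_force: [-0.2, 1.0, 0.5]
grip_width: 0.528
```

```bash
python3 st.py;python3 pots.py p5 | grep -E "top \[4|side \[(4|34)"
```

```text
t 30.60 pos [ 0.6113 -0.3336  0.1405] jaw deg 88.2 tilt [ 0.034  0.008 -0.999] F [-0.2  1.   0.5] grip 0.528 q [ 0.31  0.59  0.17  1.61 -0.14  0.93  2.07]
top [429.7 227.9] 24 bbox [427 226   6   5] [ 0.4385 -0.3285  0.057 ] [156 108  78]
side [413.2 279.6] 73 bbox [410 275   8  11] [ 0.6184 -0.3278  0.057 ] [162 111  76]
side [344.  312.1] 81 bbox [340 307   9  12] [ 0.4393 -0.3259  0.057 ] [180 124  85]
```

View pics/p5t.png

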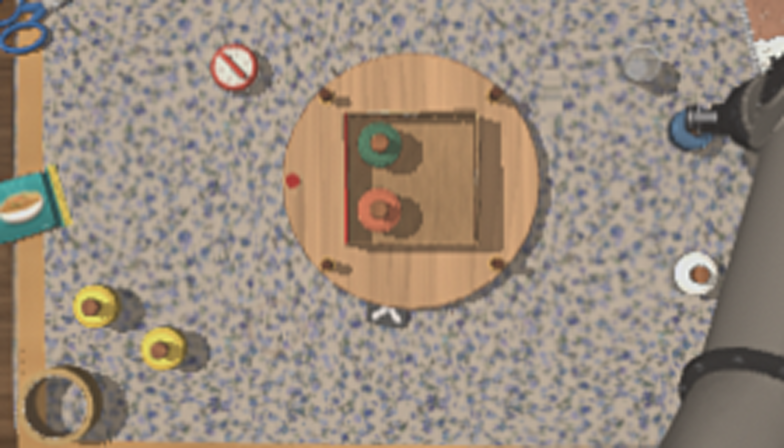

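>>> {"fn": "jog_arm", "kwargs": {
  "targets": "4.5 0.5 0.5 -2 0; 4.5 0.5 0.5 -5 0; 4.5 0.5 0.5 -7 0; 4.5 0.5 0.5 -8.5 0; 4.5 0.5 0.5 -9.2 0; 4.5 0.5 0.5 -9.2 0; 4.5 0.5 0.5 -9.2 0; 4.5 0.5 0.5 -9.2 0"
}}

```text
time: 31.7
position: [0.6188, -0.3232, 0.0499]
eef_rot: [0.018, 0.012, 1.0, 0.006]
ft_force: [0.4, -0.3, -0.3]
grip_width: 0.528
```

```bash
python3 st.py
python3 - <<'E'
from h import *
t=snap('side')
cv2.imwrite('pics/b8.png',cv2.resize(t['color'][230:350,310:470][:,:,::-1],None,fx=4,fy=4,interpolation=cv2.INTER_CUBIC))
E
```

```text
t 31.70 pos [ 0.6188 -0.3232  0.0499] jaw deg 88.6 tilt [ 0.037  0.011 -0.999] F [ 0.4 -0.3 -0.3] grip 0.528 q [ 0.31  0.7   0.14  1.65 -0.16  0.77  2.08]
```

View pics/b8.png

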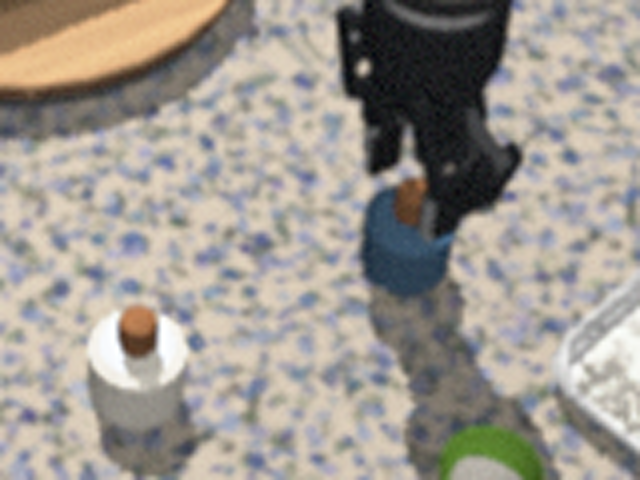

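>>> {"fn": "jog_arm", "kwargs": {
  "targets": "4.5 -0.2 -0.4 -0.2 0; 4.5 -0.2 -0.4 -0.2 0; 1.5 -0.2 -0.4 -0.2 0; 1.5 -0.2 -0.4 -0.2 0; 1.5 -0.2 -0.4 -0.2 0; 1.5 -0.2 -0.4 3 0; 1.5 -0.2 -0.4 7 0; 1.5 -0.2 -0.4 10.5 0"
}}

```text
time: 32.75
position: [0.6165, -0.3268, 0.1557]
eef_rot: [0.018, 0.012, 1.0, 0.006]
ft_force: [0.9, 0.1, -1.4]
grip_width: 0.229
```

```bash
python3 st.py
python3 - <<'E'
from h import *
t=snap('side')
cv2.imwrite('pics/b9.png',cv2.resize(t['color'][190:330,310:470][:,:,::-1],None,fx=4,fy=4,interpolation=cv2.INTER_CUBIC))
E
```

```text
t 32.75 pos [ 0.6165 -0.3268  0.1557] jaw deg 88.6 tilt [ 0.036  0.011 -0.999] F [ 0.9  0.1 -1.4] grip 0.229 q [ 0.3   0.57  0.17  1.59 -0.14  0.96  2.06]
```

View pics/b9.png

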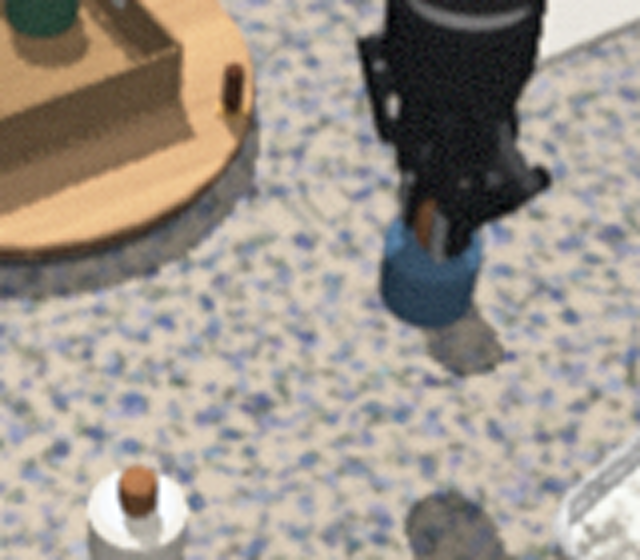

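>>> {"fn": "jog_arm", "kwargs": {
  "targets": "1.5 0 5 0.3 0; 1.5 -0.4 10.5 0.3 0; 1.5 -0.8 16 0.3 0; 1.5 -1.3 21.5 0.3 0; 1.5 -1.8 26.5 0.3 0; 1.5 -2.1 30.5 0.3 0; 1.5 -2.1 30.5 0.3 0; 1.5 -2.1 30.5 0.3 0"
}}

```text
time: 33.8
position: [0.5977, -0.0238, 0.1638]
eef_rot: [0.021, 0.012, 1.0, 0.004]
ft_force: [-0.0, -0.1, -1.5]
grip_width: 0.23
```

```bash
python3 st.py
```

```text
t 33.80 pos [ 0.5977 -0.0238  0.1638] jaw deg 88.6 tilt [ 0.043  0.008 -0.999] F [-0.  -0.1 -1.5] grip 0.230 q [-0.16  0.4   0.13  1.85 -0.07  0.85  1.55]
```

>>> {"fn": "jog_arm", "kwargs": {
  "targets": "1.5 -0.2 0.2 -2 0; 1.5 -0.2 0.2 -4.5 0; 1.5 -0.2 0.2 -6.3 0; 1.5 -0.2 0.2 -7.3 0; 1.5 -0.2 0.2 -7.8 0; 1.5 -0.2 0.2 -8 0; 1.5 -0.2 0.2 -8.1 0; 1.5 -0.2 0.2 -8.1 0"
}}

```text
time: 34.8
position: [0.596, -0.0217, 0.0832]
eef_rot: [0.022, 0.012, 1.0, 0.004]
ft_force: [-0.3, -0.3, -1.4]
grip_width: 0.228
```

```bash
python3 st.py
python3 - <<'E'
from h import *
t=snap('side')
cv2.imwrite('pics/b10.png',cv2.resize(t['color'][130:260,220:400][:,:,::-1],None,fx=4,fy=4,interpolation=cv2.INTER_CUBIC))
E
```

```text
t 34.80 pos [ 0.596  -0.0217  0.0832] jaw deg 88.6 tilt [ 0.043  0.008 -0.999] F [-0.3 -0.3 -1.4] grip 0.228 q [-0.15  0.51  0.11  1.91 -0.09  0.69  1.56]
```

View pics/b10.png

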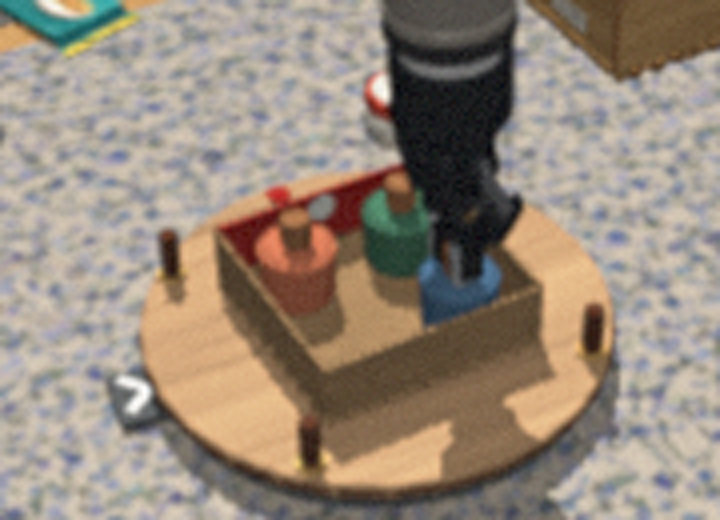

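>>> {"fn": "jog_arm", "kwargs": {
  "targets": "1.5 0 0 -0.1 0; 1.5 0 0 -0.2 0; 1.5 0 0 -0.2 0; 3.4 0 0 -0.1 0; 3.4 0 0 -0.1 0; 3.4 0 0 2 0; 3.4 0 0 6 0; 3.4 0 0 6 0"
}}

```text
time: 35.85
position: [0.5982, -0.0218, 0.1462]
eef_rot: [0.025, 0.012, 1.0, 0.004]
ft_force: [-0.6, -0.4, 1.0]
grip_width: 0.398
```

```bash
python3 st.py;python3 pots.py p6 | grep -E "top \[4|side \[(4|34)"
```

```text
t 35.85 pos [ 0.5982 -0.0218  0.1462] jaw deg 88.6 tilt [ 0.049  0.008 -0.999] F [-0.6 -0.4  1. ] grip 0.398 q [-0.16  0.42  0.12  1.87 -0.08  0.81  1.55]
top [429.6 227.5] 17 bbox [428 226   5   4] [ 0.4396 -0.3285  0.057 ] [104  75  57]
side [344.  311.9] 81 bbox [340 307   9  12] [ 0.4396 -0.3255  0.057 ] [93 63 38]
```

View pics/p6t.png

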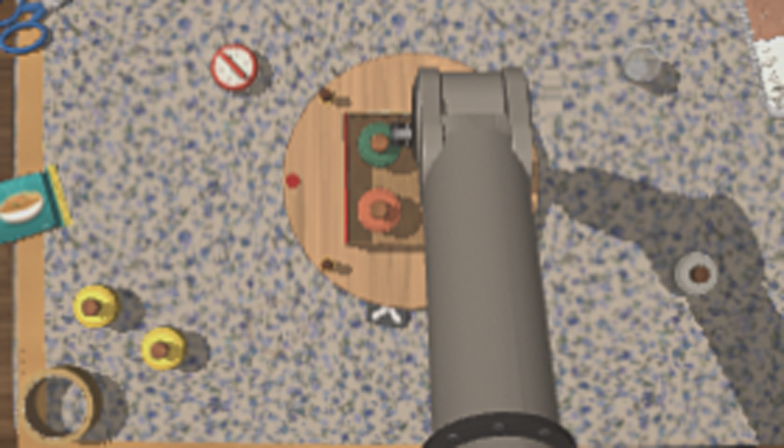

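>>> {"fn": "jog_arm", "kwargs": {
  "targets": "4.5 -1 -2 0.5 0; 4.5 -4 -7.5 0.5 0; 4.5 -7 -13.2 0.5 0; 4.5 -9.9 -19 0.5 0; 4.5 -12.7 -24.5 0.5 0; 4.5 -15.5 -29.5 0 0; 4.5 -15.9 -30.5 -1 0; 4.5 -15.9 -30.5 -1 0"
}}

```text
time: 36.95
position: [0.4349, -0.3271, 0.132]
eef_rot: [0.02, 0.014, 1.0, 0.005]
ft_force: [0.4, 0.2, 0.7]
grip_width: 0.531
```

```bash
python3 st.py;python3 pots.py p7 | grep -E "top \[4|side \[(4|34)"
```

```text
t 36.95 pos [ 0.4349 -0.3271  0.132 ] jaw deg 88.4 tilt [ 0.041  0.009 -0.999] F [0.4 0.2 0.7] grip 0.531 q [ 0.39  0.37  0.2   1.99 -0.15  0.76  2.22]
side [344. 312.] 82 bbox [340 307   9  12] [ 0.4394 -0.3258  0.057 ] [173 120  82]
```

>>> {"fn": "jog_arm", "kwargs": {
  "targets": "4.5 0.4 0 -2 0; 4.5 0.4 0 -4 0; 4.5 0.4 0 -6 0; 4.5 0.4 0 -7.5 0; 4.5 0.4 0 -8.2 0; 4.5 0.4 0 -8.2 0; 4.5 0.4 0 -8.2 0; 4.5 0.4 0 -8.2 0"
}}

```text
time: 38.05
position: [0.4415, -0.3255, 0.0514]
eef_rot: [0.022, 0.012, 1.0, 0.005]
ft_force: [-0.3, -0.4, 0.4]
grip_width: 0.528
```

```bash
python3 st.py
python3 - <<'E'
from h import *
t=snap('side')
cv2.imwrite('pics/b11.png',cv2.resize(t['color'][240:380,270:430][:,:,::-1],None,fx=4,fy=4,interpolation=cv2.INTER_CUBIC))
E
```

```text
t 38.05 pos [ 0.4415 -0.3255  0.0514] jaw deg 88.7 tilt [ 0.044  0.009 -0.999] F [-0.3 -0.4  0.4] grip 0.528 q [ 0.41  0.51  0.16  2.03 -0.2   0.59  2.26]
```

View pics/b11.png

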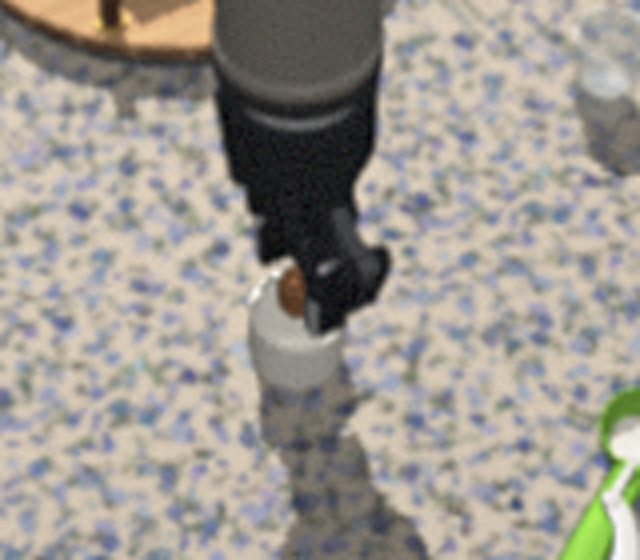

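>>> {"fn": "jog_arm", "kwargs": {
  "targets": "4.5 -0.2 -0.1 -0.3 0; 4.5 -0.2 -0.1 -0.3 0; 1.5 -0.2 -0.1 -0.3 0; 1.5 -0.2 -0.1 -0.3 0; 1.5 -0.2 -0.1 -0.3 0; 1.5 -0.2 -0.1 3 0; 1.5 -0.2 -0.1 7 0; 1.5 -0.2 -0.1 10.5 0"
}}

```text
time: 39.1
position: [0.4392, -0.3264, 0.1572]
eef_rot: [0.022, 0.012, 1.0, 0.005]
ft_force: [-0.3, 0.4, -2.8]
grip_width: 0.231
```

```bash
python3 st.py
python3 - <<'E'
from h import *
t=snap('side')
cv2.imwrite('pics/b12.png',cv2.resize(t['color'][150:370,240:430][:,:,::-1],None,fx=2.7,fy=2.7,interpolation=cv2.INTER_CUBIC))
E
```

```text
t 39.10 pos [ 0.4392 -0.3264  0.1572] jaw deg 88.7 tilt [ 0.043  0.009 -0.999] F [-0.3  0.4 -2.8] grip 0.231 q [ 0.37  0.34  0.21  1.97 -0.14  0.81  2.21]
```

View pics/b12.png

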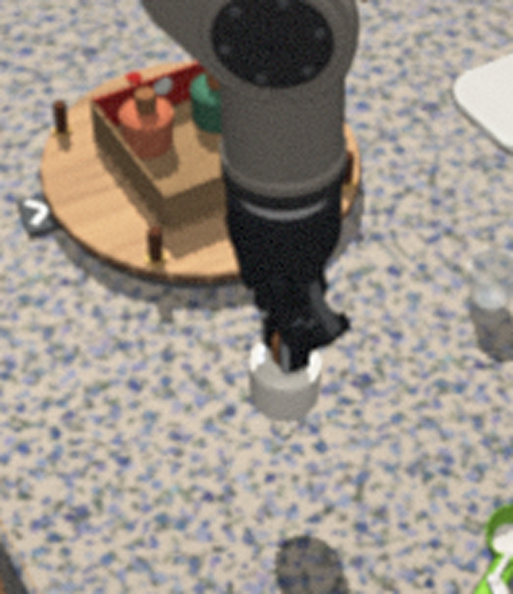

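>>> {"fn": "jog_arm", "kwargs": {
  "targets": "1.5 1 4 0.3 0; 1.5 2.4 9 0.3 0; 1.5 3.8 14.5 0.3 0; 1.5 5.2 20 0.3 0; 1.5 6.6 25 0.3 0; 1.5 7.7 29.5 0.3 0; 1.5 8 30.7 0.3 0; 1.5 8 30.7 0.3 0"
}}

```text
time: 40.15
position: [0.5211, -0.0206, 0.1642]
eef_rot: [0.024, 0.011, 1.0, 0.003]
ft_force: [-0.8, -0.5, -2.7]
grip_width: 0.231
```

```bash
python3 st.py
python3 - <<'E'
from h import *
t=snap('side')
cv2.imwrite('pics/b13.png',cv2.resize(t['color'][130:260,220:400][:,:,::-1],None,fx=4,fy=4,interpolation=cv2.INTER_CUBIC))
E
```

```text
t 40.15 pos [ 0.5211 -0.0206  0.1642] jaw deg 88.7 tilt [ 0.049  0.005 -0.999] F [-0.8 -0.5 -2.7] grip 0.231 q [-0.16  0.28  0.09  2.03 -0.04  0.79  1.51]
```

View pics/b13.png

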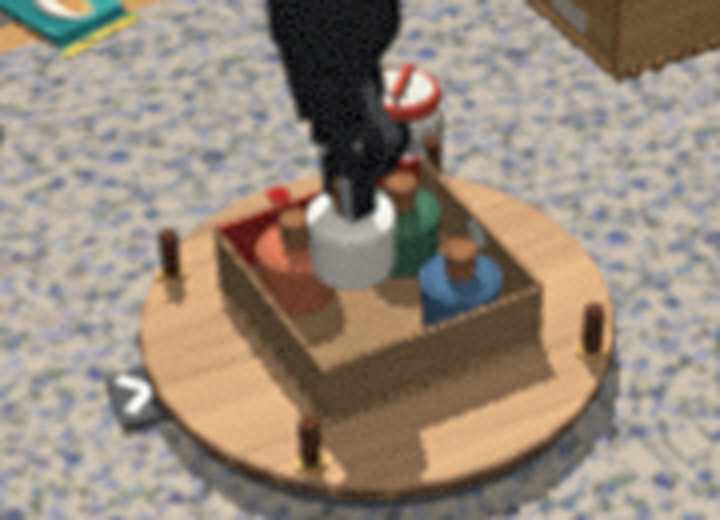

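>>> {"fn": "jog_arm", "kwargs": {
  "targets": "1.5 -0.1 0.1 -2 0; 1.5 -0.1 0.1 -4.5 0; 1.5 -0.1 0.1 -6.3 0; 1.5 -0.1 0.1 -7.3 0; 1.5 -0.1 0.1 -7.8 0; 1.5 -0.1 0.1 -8 0; 1.5 -0.1 0.1 -8.1 0; 1.5 -0.1 0.1 -8.1 0"
}}

```text
time: 41.2
position: [0.5201, -0.021, 0.0837]
eef_rot: [0.025, 0.012, 1.0, 0.003]
ft_force: [-0.0, -0.4, -1.2]
grip_width: 0.232
```

```bash
python3 st.py
python3 - <<'E'
from h import *
t=snap('side')
cv2.imwrite('pics/b14.png',cv2.resize(t['color'][130:260,220:400][:,:,::-1],None,fx=4,fy=4,interpolation=cv2.INTER_CUBIC))
E
```

```text
t 41.20 pos [ 0.5201 -0.021   0.0837] jaw deg 88.6 tilt [ 0.049  0.005 -0.999] F [-0.  -0.4 -1.2] grip 0.232 q [-0.14  0.4   0.08  2.09 -0.06  0.6   1.52]
```

View pics/b14.png

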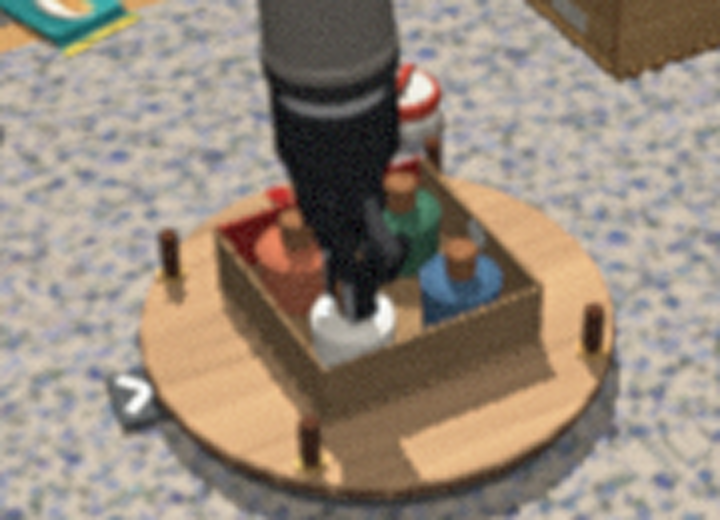

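>>> {"fn": "jog_arm", "kwargs": {
  "targets": "1.5 0 0 -0.1 0; 1.5 0 0 -0.2 0; 1.5 0 0 -0.2 0; 3.4 0 0 -0.1 0; 3.4 0 0 -0.1 0; 3.4 0 0 2 0; 3.4 0 0 6 0; 3.4 0 0 6 0"
}}

```text
time: 42.25
position: [0.5223, -0.021, 0.1463]
eef_rot: [0.027, 0.012, 1.0, 0.003]
ft_force: [-1.3, 0.5, -0.4]
grip_width: 0.394
```

>>> {"fn": "jog_arm", "kwargs": {
  "targets": "3.4 0 -1 1 0; 3.4 0 -5 1 0; 3.4 0 -10 1 0; 3.4 0 -15 1 0; 3.4 0 -20 1 0; 3.4 0 -24 1 0; 3.4 0 -25 1 0; 3.4 0 -25 1 0"
}}

```text
time: 43.25
position: [0.5217, -0.2713, 0.1558]
eef_rot: [0.027, 0.013, 1.0, 0.003]
ft_force: [0.1, 0.8, -0.4]
grip_width: 0.401
```

```bash
python3 st.py;python3 pots.py p8 >/dev/null
python3 - <<'E'
from h import *
t=snap('side')
cv2.imwrite('pics/b15.png',cv2.resize(t['color'][130:260,220:400][:,:,::-1],None,fx=4,fy=4,interpolation=cv2.INTER_CUBIC))
E
```

```text
t 43.25 pos [ 0.5217 -0.2713  0.1558] jaw deg 88.5 tilt [ 0.054  0.006 -0.999] F [ 0.1  0.8 -0.4] grip 0.401 q [ 0.26  0.4   0.17  1.89 -0.12  0.82  2.04]
```

View pics/b15.png

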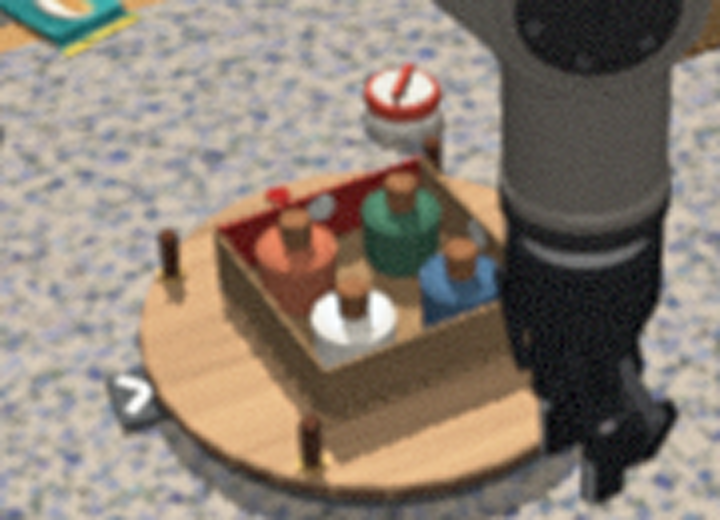

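View pics/p8t.png

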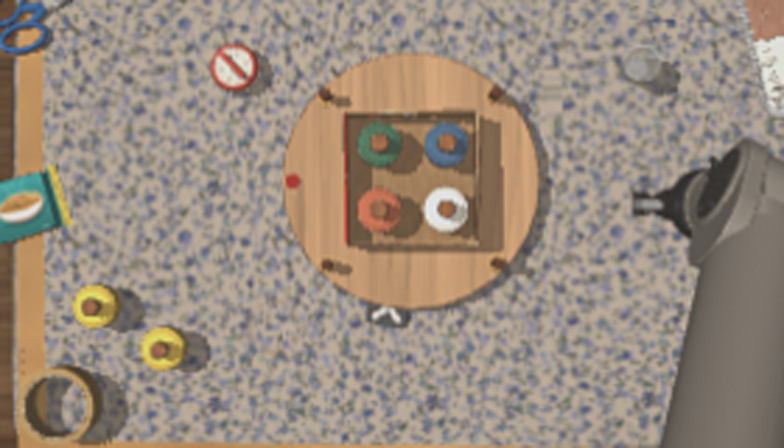

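>>> {"fn": "jog_arm", "kwargs": {
  "targets": "2.6 1 1 0 -0.1; 2.6 4 5 0 -0.25; 2.6 7 10 0 -0.4; 2.6 10 14 0 -0.55; 2.6 12.5 17 0 -0.7; 2.6 13.5 18.5 0 -0.78; 2.6 13.5 18.5 0 -0.78; 2.6 13.5 18.5 0 -0.78"
}}

```text
time: 44.4
position: [0.6566, -0.0846, 0.156]
eef_rot: [0.026, 0.389, 0.921, -0.007]
ft_force: [0.6, -1.0, 0.1]
grip_width: 0.303
```

```bash
python3 st.py
python3 - <<'E'
from h import *
np.set_printoptions(precision=4,suppress=True)
s=snap('top');t=snap('side')
cv2.imwrite('pics/d1.png',cv2.resize(t['color'][130:260,240:420][:,:,::-1],None,fx=4,fy=4,interpolation=cv2.INTER_CUBIC))
cv2.imwrite('pics/d2.png',cv2.resize(s['color'][140:260,270:390][:,:,::-1],None,fx=5,fy=5,interpolation=cv2.INTER_CUBIC))
E
```

```text
t 44.40 pos [ 0.6566 -0.0846  0.156 ] jaw deg 44.1 tilt [ 0.043 -0.034 -0.999] F [ 0.6 -1.   0.1] grip 0.303 q [-0.23  0.52  0.34  1.71 -0.18  0.89  0.94]
```

View pics/d1.png

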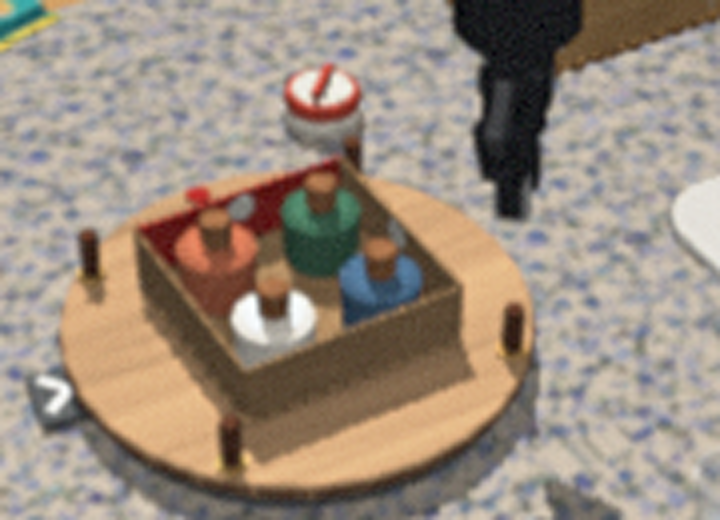

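View pics/d2.png

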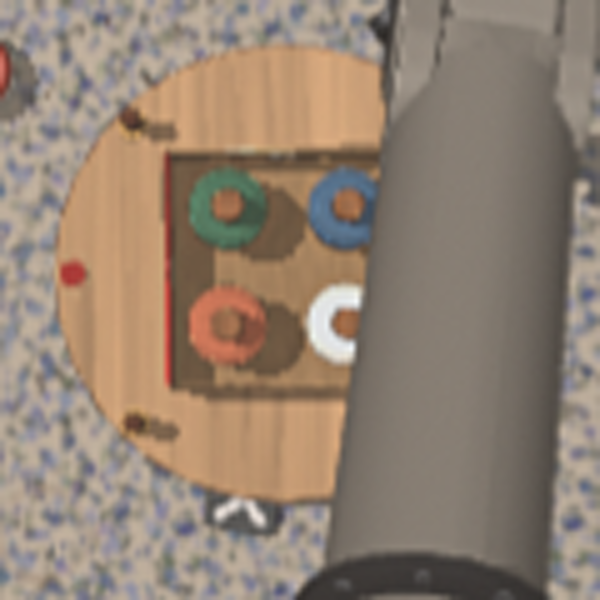

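Run:
```python
from h import *
np.set_printoptions(precision=4,suppress=True)
s=snap('top');t=snap('side')
f=lambda p:(np.array(p,float)+.5)/4-.5+[240,130]
g=lambda p:(np.array(p,float)+.5)/5-.5+[270,140]
c=np.array([.5584,.0175])
def sh(n,w):
    d=w[:2]-c; print(n,w,'r %.4f ang %.2f'%(np.hypot(*d),np.degrees(np.arctan2(d[1],d[0]))))
for n,p in dict(A=(351,142),B=(513,308),C=(230,420),D=(89,234)).items(): sh(n,px2w(t,f(p),.068)[0])
for n,p,z in(('A',(132,119),.068),('D',(134,423),.068),('dot',(73,272),.03)): sh(n,px2w(s,g(p),z)[0])
```

```text
A [0.6593 0.1198 0.068 ] r 0.1437 ang 45.40
B [ 0.6596 -0.0837  0.068 ] r 0.1431 ang -45.01
C [ 0.4567 -0.083   0.068 ] r 0.1430 ang -135.33
D [0.457  0.1201 0.068 ] r 0.1442 ang 134.67
A [0.6607 0.1189 0.068 ] r 0.1440 ang 44.75
D [0.4573 0.1195 0.068 ] r 0.1437 ang 134.75
dot [0.5607 0.1624 0.03  ] r 0.1449 ang 89.09
```

>>> {"fn": "jog_arm", "kwargs": {
  "targets": "2.6 0.3 0 -3 0; 2.6 0.3 0 -6 0; 2.6 0.3 0 -7.5 0; 2.6 0.3 0 -8.5 0; 2.6 0.3 0 -8.5 0; 2.6 0.3 0 -8.5 0; 2.6 0.3 0 -8.5 0; 2.6 0.3 0 -8.5 0"
}}

```text
time: 45.6
position: [0.6603, -0.0854, 0.0719]
eef_rot: [0.027, 0.391, 0.92, -0.007]
ft_force: [0.2, -0.8, 1.0]
grip_width: 0.304
```

```bash
python3 st.py
python3 - <<'E'
from h import *
t=snap('side')
cv2.imwrite('pics/d3.png',cv2.resize(t['color'][150:260,300:420][:,:,::-1],None,fx=5,fy=5,interpolation=cv2.INTER_CUBIC))
E
```

```text
t 45.60 pos [ 0.6603 -0.0854  0.0719] jaw deg 44.0 tilt [ 0.044 -0.034 -0.998] F [ 0.2 -0.8  1. ] grip 0.304 q [-0.2   0.63  0.3   1.76 -0.22  0.74  0.97]
```

View pics/d3.png

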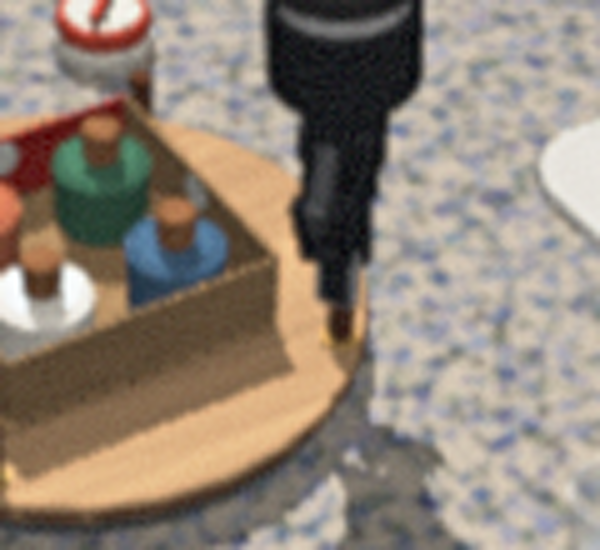

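>>> {"fn": "jog_arm", "kwargs": {
  "targets": "2.6 0 0 -0.8 0; 2.6 0 0 -1.6 0; 2.6 0 0 -2.2 0; 2.6 0 0 -2.6 0; 2.6 0 0 -2.6 0; 2.6 0 0 -2.6 0; 1.8 0 0 -2.6 0; 1.8 0 0 -2.6 0"
}}

```text
time: 46.65
position: [0.6604, -0.0854, 0.046]
eef_rot: [0.027, 0.391, 0.92, -0.007]
ft_force: [1.5, 0.8, 0.2]
grip_width: 0.211
```

```bash
python3 st.py
python3 - <<'E'
from h import *
t=snap('side')
cv2.imwrite('pics/d4.png',cv2.resize(t['color'][150:260,300:420][:,:,::-1],None,fx=5,fy=5,interpolation=cv2.INTER_CUBIC))
p=sensors.get_obs()['position'][:2]; C=np.array([.5584,.0175]); d=p-C; R=np.hypot(*d); a=np.arctan2(d[1],d[0]); print(R,np.degrees(a))
E
```

```text
t 46.65 pos [ 0.6604 -0.0854  0.046 ] jaw deg 44.0 tilt [ 0.044 -0.034 -0.998] F [1.5 0.8 0.2] grip 0.211 q [-0.19  0.67  0.29  1.76 -0.23  0.7   0.98]
0.14484874765106787 -45.26079578296481
```

View pics/d4.png

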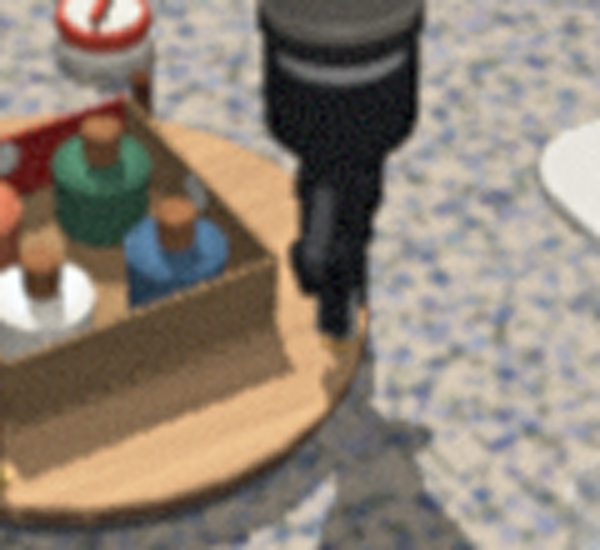

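```bash
cat > arc.py <<'E'
from h import *
import sys
p=sensors.get_obs()['position'][:2]; C=np.array([.5584,.0175]); d=p-C; a=np.arctan2(d[1],d[0]); print(np.hypot(*d),np.degrees(a))
for st in sys.argv[1].split(','):
    b=a+np.radians(float(st)); q=C+.145*np.array([np.cos(b),np.sin(b)])-p; print('%.2f %.2f spin %.3f'%(*(q*100),np.radians(float(st))))
E
python3 arc.py 2,5,8,11,14,17,19.5,20
```

```text
0.14484874765106787 -45.26079578296481
0.36 0.35 spin 0.035
0.87 0.92 spin 0.087
1.34 1.51 spin 0.140
1.79 2.13 spin 0.192
2.20 2.76 spin 0.244
2.58 3.42 spin 0.297
2.86 3.99 spin 0.340
2.92 4.10 spin 0.349
```

>>> {"fn": "jog_arm", "kwargs": {
  "targets": "1.8 0.36 0.35 0 0.035; 1.8 0.87 0.92 0 0.087; 1.8 1.34 1.51 0 0.14; 1.8 1.79 2.13 0 0.192; 1.8 2.2 2.76 0 0.244; 1.8 2.58 3.42 0 0.297; 1.8 2.86 3.99 0 0.34; 1.8 2.92 4.1 0 0.349"
}}

```text
time: 47.7
position: [0.6898, -0.0434, 0.0459]
eef_rot: [0.028, 0.224, 0.974, -0.002]
ft_force: [-0.3, 0.1, 0.8]
grip_width: 0.211
```

```bash
python3 st.py; python3 arc.py 2,5,8.5,12,15.5,19,22,23
python3 - <<'E'
from h import *
t=snap('side')
cv2.imwrite('pics/d5.png',cv2.resize(t['color'][130:260,230:410][:,:,::-1],None,fx=4,fy=4,interpolation=cv2.INTER_CUBIC))
E
```

```text
t 47.70 pos [ 0.6898 -0.0434  0.0459] jaw deg 64.1 tilt [ 0.053 -0.016 -0.998] F [-0.3  0.1  0.8] grip 0.211 q [-0.17  0.69  0.19  1.7  -0.15  0.72  1.21]
0.14477557146233944 -24.861670518544177
0.23 0.45 spin 0.035
0.50 1.16 spin 0.087
0.78 2.00 spin 0.148
1.00 2.86 spin 0.209
1.17 3.73 spin 0.271
1.29 4.61 spin 0.332
1.35 5.36 spin 0.384
1.36 5.62 spin 0.401
```

View pics/d5.png

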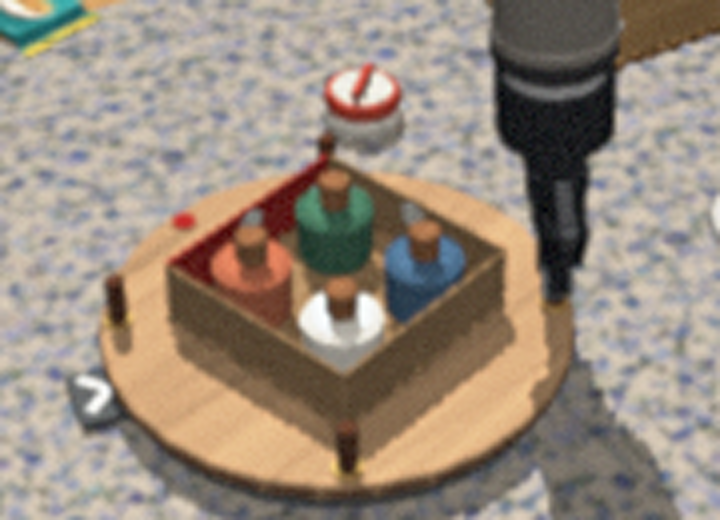

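Turning well. Next stretch.

>>> {"fn": "jog_arm", "kwargs": {
  "targets": "1.8 0.23 0.45 0 0.035; 1.8 0.5 1.16 0 0.087; 1.8 0.78 2 0 0.148; 1.8 1 2.86 0 0.209; 1.8 1.17 3.73 0 0.271; 1.8 1.29 4.61 0 0.332; 1.8 1.35 5.36 0 0.384; 1.8 1.36 5.62 0 0.401"
}}

```text
time: 48.75
position: [0.7035, 0.0137, 0.046]
eef_rot: [0.028, 0.025, 0.999, 0.004]
ft_force: [1.1, -1.8, 0.0]
grip_width: 0.212
```

```bash
python3 st.py; python3 arc.py 2,5,8.5,12,15.5,19,22,23
```

```text
t 48.75 pos [0.7035 0.0137 0.046 ] jaw deg 87.2 tilt [ 0.055  0.007 -0.998] F [ 1.1 -1.8  0. ] grip 0.212 q [-0.16  0.69  0.07  1.66 -0.07  0.73  1.47]
0.1451194948977515 -1.5012703145963375
-0.01 0.51 spin 0.035
-0.03 1.27 spin 0.087
-0.12 2.15 spin 0.148
-0.25 3.02 spin 0.209
-0.44 3.89 spin 0.271
-0.68 4.74 spin 0.332
-0.93 5.46 spin 0.384
-1.02 5.69 spin 0.401
```

>>> {"fn": "jog_arm", "kwargs": {
  "targets": "1.8 -0.01 0.51 0 0.035; 1.8 -0.03 1.27 0 0.087; 1.8 -0.12 2.15 0 0.148; 1.8 -0.25 3.02 0 0.209; 1.8 -0.44 3.89 0 0.271; 1.8 -0.68 4.74 0 0.332; 1.8 -0.93 5.46 0 0.384; 1.8 -1.02 5.69 0 0.401"
}}

```text
time: 49.75
position: [0.6931, 0.0716, 0.046]
eef_rot: [0.026, -0.176, 0.984, 0.01]
ft_force: [0.7, -1.1, -0.2]
grip_width: 0.212
```

```bash
python3 st.py; python3 arc.py 2,4,6,8,9,10,11,12
python3 - <<'E'
from h import *
t=snap('side');s=snap('top')
cv2.imwrite('pics/d6.png',cv2.resize(t['color'][130:260,230:410][:,:,::-1],None,fx=4,fy=4,interpolation=cv2.INTER_CUBIC))
cv2.imwrite('pics/d7.png',cv2.resize(s['color'][140:260,270:390][:,:,::-1],None,fx=5,fy=5,interpolation=cv2.INTER_CUBIC))
E
```

```text
t 49.75 pos [0.6931 0.0716 0.046 ] jaw deg 110.3 tilt [ 0.048  0.029 -0.998] F [ 0.7 -1.1 -0.2] grip 0.212 q [-0.15  0.69 -0.04  1.67  0.01  0.74  1.73]
0.1451268887945482 21.89404412498272
-0.21 0.46 spin 0.035
-0.42 0.92 spin 0.070
-0.65 1.37 spin 0.105
-0.90 1.82 spin 0.140
-1.02 2.03 spin 0.157
-1.16 2.25 spin 0.175
-1.29 2.46 spin 0.192
-1.43 2.67 spin 0.209
```

View pics/d6.png

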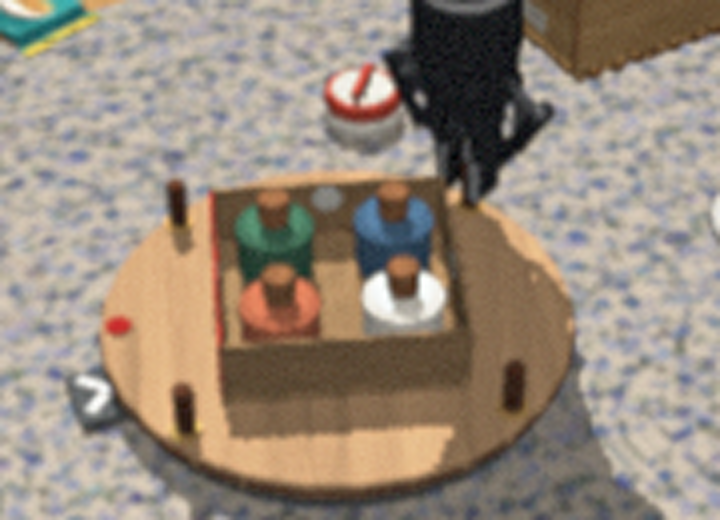

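View pics/d7.png

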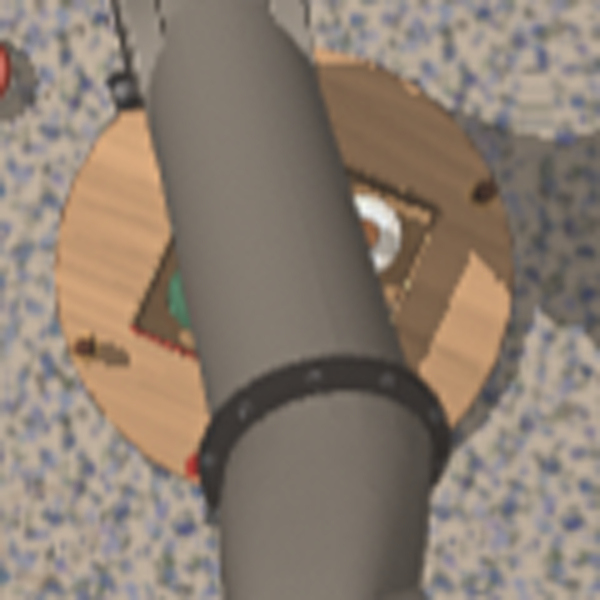

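Run:
```python
from h import *
np.set_printoptions(precision=4,suppress=True)
s=snap('top');t=snap('side')
f=lambda p:(np.array(p,float)+.5)/4-.5+[230,130]
g=lambda p:(np.array(p,float)+.5)/5-.5+[270,140]
c=np.array([.5584,.0175])
def sh(n,w):
    d=w[:2]-c; print(n,w,'r %.4f ang %.2f'%(np.hypot(*d),np.degrees(np.arctan2(d[1],d[0]))))
sh('dot',px2w(t,f((119,326)),.03)[0])
for n,p in dict(A=(177,186),D=(183,390),C=(513,368)).items(): sh(n,px2w(t,f(p),.068)[0])
for n,p in(('A',(83,346)),('C',(487,189))): sh(n,px2w(s,g(p),.068)[0])
sh('arrow side apex',px2w(t,f((108,395)),.009)[0]); sh('wings',px2w(t,f((81,396)),.009)[0])
```

```text
dot [0.4278 0.0798 0.03  ] r 0.1447 ang 154.52
A [0.5073 0.1507 0.068 ] r 0.1427 ang 110.97
D [ 0.4228 -0.0334  0.068 ] r 0.1449 ang -159.42
C [ 0.6074 -0.1177  0.068 ] r 0.1438 ang -70.09
A [0.5089 0.153  0.068 ] r 0.1443 ang 110.07
C [ 0.6105 -0.1183  0.068 ] r 0.1454 ang -69.01
arrow side apex [0.4017 0.0442 0.009 ] r 0.1590 ang 170.34
wings [0.3859 0.0521 0.009 ] r 0.1759 ang 168.64
```

>>> {"fn": "jog_arm", "kwargs": {
  "targets": "1.8 -0.21 0.46 0 0.035; 1.8 -0.42 0.92 0 0.07; 1.8 -0.65 1.37 0 0.105; 1.8 -0.9 1.82 0 0.14; 1.8 -1.16 2.25 0 0.175; 1.8 -1.43 2.67 0 0.209; 1.8 -1.43 2.67 0 0.209; 1.8 -1.43 2.67 0 0.209"
}}

```text
time: 50.95
position: [0.6785, 0.0972, 0.0458]
eef_rot: [0.025, -0.276, 0.961, 0.012]
ft_force: [-0.7, 0.0, 0.4]
grip_width: 0.216
```

```bash
python3 st.py; python3 arc.py 0,1,2
python3 - <<'E'
from h import *
t=snap('side')
cv2.imwrite('pics/d8.png',cv2.resize(t['color'][150:260,240:380][:,:,::-1],None,fx=5,fy=5,interpolation=cv2.INTER_CUBIC))
E
```

```text
t 50.95 pos [0.6785 0.0972 0.0458] jaw deg 122.1 tilt [ 0.041  0.037 -0.998] F [-0.7  0.   0.4] grip 0.216 q [-0.15  0.68 -0.1   1.69  0.05  0.73  1.87]
0.14415113143001762 33.547874835354456
0.07 0.05 spin 0.000
-0.07 0.26 spin 0.017
-0.22 0.46 spin 0.035
```

View pics/d8.png

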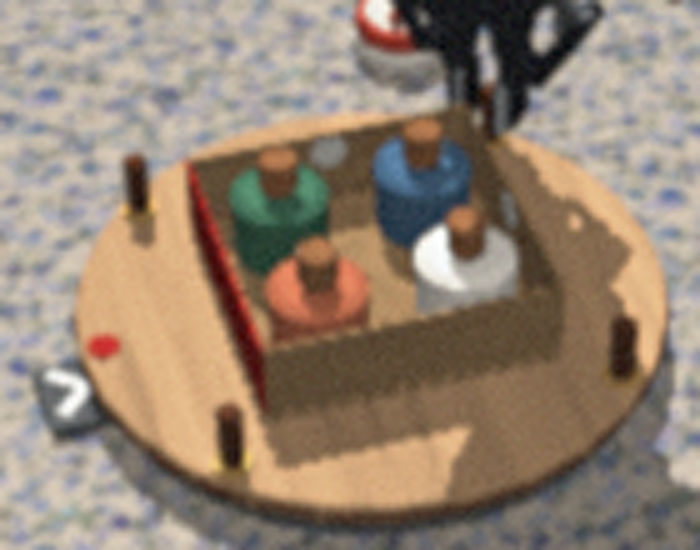

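Run:
```python
from h import *
np.set_printoptions(precision=4,suppress=True)
t=snap('side')
f=lambda p:(np.array(p,float)+.5)/5-.5+[240,150]
c=np.array([.5584,.0175])
def sh(n,w,o=0):
    d=w[:2]-c; print(n,w,'r %.4f ang %.2f'%(np.hypot(*d),(np.degrees(np.arctan2(d[1],d[0]))+o)%360))
sh('dot',px2w(t,f((104,346)),.03)[0])
for n,p,o in (('A',(134,162),45),('D',(231,411),-45),('C',(624,324),-135)): sh(n,px2w(t,f(p),.068)[0],o)
sh('apex',px2w(t,f((86,393)),.009)[0]); sh('wings',px2w(t,f((54,393)),.009)[0])
```

```text
dot [0.4177 0.0512 0.03  ] r 0.1447 ang 166.54
A [0.4786 0.1377 0.068 ] r 0.1443 ang 168.58
D [ 0.4375 -0.0607  0.068 ] r 0.1440 ang 167.91
C [ 0.6358 -0.1038  0.068 ] r 0.1439 ang 167.54
apex [0.4023 0.0445 0.009 ] r 0.1584 ang 170.17
wings [0.3878 0.0529 0.009 ] r 0.1743 ang 168.27
```

>>> {"fn": "jog_arm", "kwargs": {
  "targets": "1.8 0 0.15 0 0.01; 1.8 -0.1 0.3 0 0.02; 1.8 -0.1 0.3 0 0.02; 1.8 -0.1 0.3 0 0.02; 2.8 -0.1 0.25 0 0.02; 2.8 -0.1 0.25 0 0.02; 2.8 -0.1 0.2 4 0.02; 2.8 -0.1 0.2 8 0.02"
}}

```text
time: 52.05
position: [0.6773, 0.0989, 0.1262]
eef_rot: [0.024, -0.286, 0.958, 0.013]
ft_force: [0.3, -0.1, 0.8]
grip_width: 0.326
```

>>> {"fn": "jog_arm", "kwargs": {
  "targets": "2.8 0 0 2 0; 2.8 0 4 4 0; 2.8 0 10 4 0; 2.8 -4 16 4 0; 2.8 -8 22 4 0; 2.8 -10 26 4 0; 2.8 -12 28 4 0; 2.8 -12 28 4 0"
}}

```text
time: 53.05
position: [0.5545, 0.3823, 0.1663]
eef_rot: [0.024, -0.289, 0.957, 0.013]
ft_force: [0.3, -1.2, 0.5]
grip_width: 0.328
```

```bash
python3 st.py
python3 - <<'E'
from h import *
t=snap('side');s=snap('top')
cv2.imwrite('pics/e1.png',cv2.resize(t['color'][150:260,240:380][:,:,::-1],None,fx=5,fy=5,interpolation=cv2.INTER_CUBIC))
cv2.imwrite('pics/e2.png',cv2.resize(s['color'][145:250,275:385][:,:,::-1],None,fx=5.5,fy=5.5,interpolation=cv2.INTER_CUBIC))
E
```

```text
t 53.05 pos [0.5545 0.3823 0.1663] jaw deg 123.6 tilt [ 0.037  0.039 -0.999] F [ 0.3 -1.2  0.5] grip 0.328 q [-0.59  0.51 -0.15  1.66  0.08  0.92  1.39]
```

View pics/e1.png

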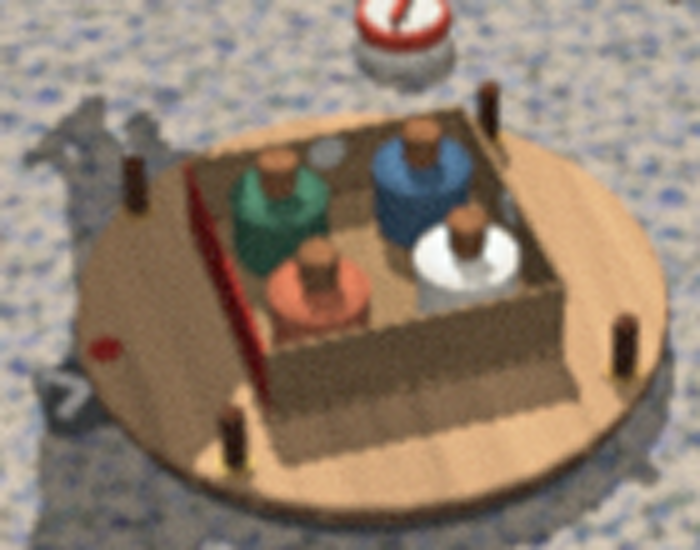

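View pics/e2.png

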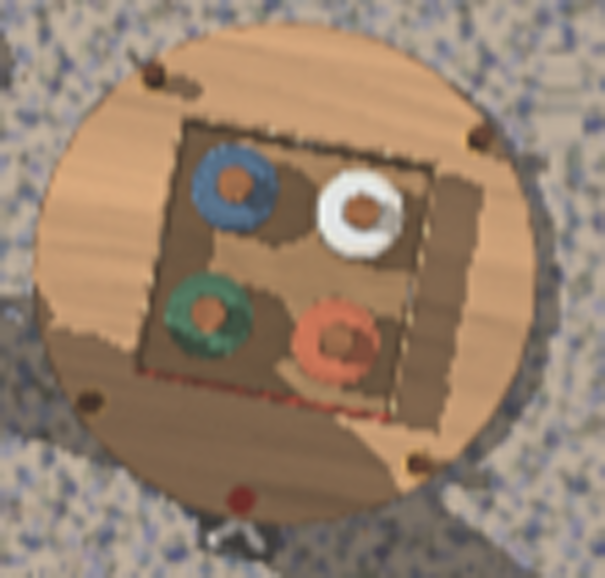

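Run:
```python
from h import *
np.set_printoptions(precision=4,suppress=True)
s=snap('top');t=snap('side')
g=lambda p:(np.array(p,float)+.5)/5.5-.5+[275,145]
f=lambda p:(np.array(p,float)+.5)/5-.5+[240,150]
K4=np.array([px2w(s,g(p),.068)[0][:2] for p in[(152,75),(480,137),(419,463),(89,402)]])
c=K4.mean(0);print('c',c)
def sh(n,w,o=0):
    d=w[:2]-c; print(n,w,'r %.4f ang %.2f'%(np.hypot(*d),(np.degrees(np.arctan2(d[1],d[0]))+o)%360))
for k,o in zip(K4,(135,225,-45,45)): sh('k',k,o)
sh('dot',px2w(s,g((241,500)),.03)[0])
for p in((236,530),(236,546)): sh('arrow',px2w(s,g(p),.009)[0])
c0=c
S=np.array([px2w(t,f(p),.068)[0][:2] for p in[(487,90),(625,322),(233,412),(133,163)]]); c=S.mean(0);print('side c',c)
for k,o in zip(S,(135,225,-45,45)): sh('k',k,o)
sh('dot',px2w(t,f((105,349)),.03)[0]); sh('apex',px2w(t,f((86,393)),.009)[0]); sh('wings',px2w(t,f((54,393)),.009)[0])
# white pixel mask of arrow in both (first snapshot unshadowed preferred)
a=cv2.imread('pics/top0.png');b=cv2.imread('pics/side0.png')
for n,im,q,roi,cc in(('top',a,s,(308,236,330,250),c0),('side',b,t,(244,218,264,240),c)):
    x0,y0,x1,y1=roi; m=im[y0:y1,x0:x1].astype(float).min(2); print(m.astype(int)) if n=='top' else 0
    m=np.clip(m-150,0,None); yy,xx=np.mgrid[y0:y1,x0:x1]; c=cc
```

```text
c [0.5585 0.0183]
k [0.6778 0.0978] r 0.1434 ang 168.67
k [ 0.6373 -0.1016] r 0.1434 ang 168.31
k [ 0.4398 -0.0611] r 0.1428 ang 168.76
k [0.4791 0.138 ] r 0.1436 ang 168.54
dot [0.4174 0.0469 0.03  ] r 0.1440 ang 168.55
arrow [0.3978 0.0503 0.009 ] r 0.1639 ang 168.73
arrow [0.3877 0.0505 0.009 ] r 0.1738 ang 169.34
side c [0.5574 0.0172]
k [0.6767 0.0963] r 0.1432 ang 168.55
k [ 0.637  -0.1028] r 0.1440 ang 168.57
k [ 0.438  -0.0618] r 0.1432 ang 168.53
k [0.4778 0.1372] r 0.1440 ang 168.58
dot [0.4172 0.0488 0.03  ] r 0.1437 ang 167.30
apex [0.4023 0.0445 0.009 ] r 0.1574 ang 170.01
wings [0.3878 0.0529 0.009 ] r 0.1733 ang 168.11
[[ 97  97  99 106 108 108 111 109 107 107 108 107 109 107 105 105 102 108
  113 116 113 113]
 [113 106 100  95  91 100 109 107 108 110 108 108 110 107 105 105 102 108
  114 115 114 113]
 [126  99 105  92  84  87  89  87 101 107 105 103 106 105 105 104 107 109
  114 116 115 114]
 [146 133 132  93  85  82  79  88 130 142 122 117  99  83  87  89 100 103
  111 107 105  96]
 [151 150 141  91  73  85  97 138 188 190 163 179 169 102  81  83  90  81
   94  92  92  85]
 [147 151 131  91  84 136 176 191 206 174 137 175 204 138  87  84  85  72
   91 110 122 122]
 [136 151 132  90 100 190 210 175 145 115  88 127 207 186 131  86  84  67
   85 133 140 146]
 [127 148 131  86  98 175 169 118  83  84  81  99 179 210 186  97  82  65
   82 141 140 142]
 [115 136 121  90  87 119 110  86  83  86  85  87 125 179 184 111  83  72
  108 141 135 127]
 [100 133 138 129 105 109  87  82  86  85  88  87  90 118 128  98  81  87
  137 150 138 122]
 [119 140 144 142 118 128 126 128 108  93  97  92  81  83  88  83  82 102
  151 153 129 120]
 [149 149 146 135 120 131 148 147 127 113 130 121 117 129 127 111 130 136
  153 153 136 135]
 [155 154 151 134 118 134 146 146 137 132 138 137 127 147 144 140 147 143
  145 143 140 142]
 [153 150 150 145 128 139 148 146 135 141 145 147 134 143 150 151 148 140
  137 140 146 145]]
```

Run:
```python
from h import *
s=snap('top'); a=cv2.imread('pics/top0.png')[:,:,::-1].astype(int); b=s['color'].astype(int)
for n,(x0,y0,x1,y1) in dict(glass=(400,143,420,165),timer=(252,142,276,166)).items(): print(n,abs(a-b)[y0:y1,x0:x1].mean())
im=a[232:252,306:332].min(2).astype(float); yy,xx=np.mgrid[232:252,306:332]
m=(im>160)&(xx>311)&(xx<324)&(yy>238)&(yy<245); w=im[m]-110
p=[(xx[m]*w).sum()/w.sum(),(yy[m]*w).sum()/w.sum()]; d=px2w(s,p,.009)[0][:2]-[.5585,.0180]; print('arrow centroid',p,np.hypot(*d),np.degrees(np.arctan2(d[1],d[0])))
cv2.imwrite('pics/f.png',cv2.resize(s['color'][130:290,180:460][:,:,::-1],None,fx=2.8,fy=2.8))
```

```text
glass 2.3833333333333333
timer 2.4444444444444446
arrow centroid [np.float64(317.74178674351583), np.float64(241.71815561959653)] 0.1663983642851287 169.07622695694224
```

View pics/f.png

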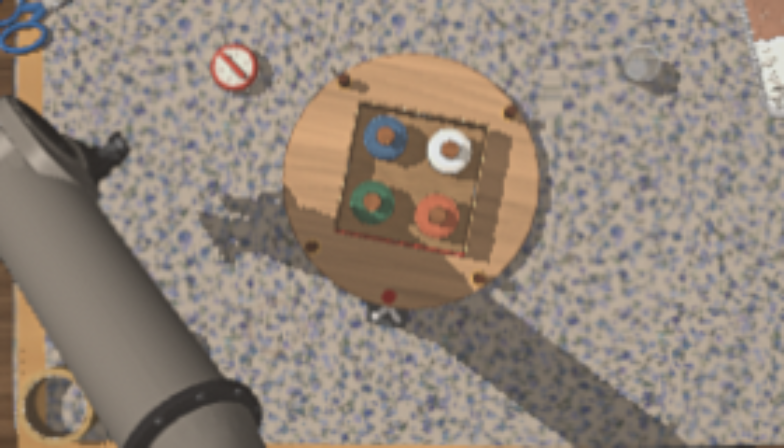

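```bash
python3 -c "
from station import r
print(r.finish_job())"
```

```text
the job is handed in; nothing more can be done
None
```

I folded up all four sides of the box, set the clay, green, blue and white pots inside it, and then turned the plate about 79° by straddling a knob with the fingers. I handed the job in after about 53 s.

In the last pictures:
- **Alignment:** the red side is at about 168.6° and the arrow at about 169.1° from the top view. The side view disagreed by 1 to 1.5°: its red dot read 167.3° and the arrow 168 to 170°.
- **Box and pots:** all four sides are up and all four pots stand. I judged this by eye, not by measuring the angles.
- **Bystanders:** the timer and glass look unmoved.
- **Not checked:** the arm hid the two yellow decoy pots in the last pictures. The tool passed well above them and never reached for them.
- **Tool tilt:** the tool gradually leaned to about 3°, with no visible effect on the pots.

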